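# Snap the drain plate onto the drip pan

## Task

Set the drain plate over the three snap posts of the drip pan, its two-hole end on the two-post end, then press it down gently, keeping it about level, until all three posts have clicked through and the plate sits fully home on their shoulders. Feel for the end of the travel rather than forcing it: the height of the posts is not known, each clicks at about 4 to 6 N, and pushing with more than about 20 N may break their bushes. Leave the other things where they stand.

Things in the scene. Friction and masses are not known exactly. Their poses are not given: they have to be found in the camera images.
- drip_pan: shallow open white pan, 172 x 138 x 22 mm (x, y, height), fixed to the worktop, with a small lip at its -x end. Origin at the centre of its underside, x along its length, z up; inner floor 4 mm above the origin. Inside stands a carrier with three snap posts, set by a screw to a height that is unknown (within 18 mm), not reported, equal for the three posts and constant during the job
- drain_plate: loose flat metal plate, 144 x 112 x 5 mm (x, y, thickness), about 0.16 kg, with three 15 mm holes, ten narrow slots and an upright tab in the middle. Origin at the centre of its underside, z up. On the pan its x and y axes lie along the pan's. Solid metal to push on beside the holes, clear of slots and posts: round (-36, +26), (-36, -26) and (+31, 0) mm
- plate_tab (a point): middle of the dark upright tab in the plate's centre, to grip it by: 24 mm long (plate x), 12 mm thick (plate y), its top 32 mm above the plate's underside; this point lies 20 mm above the underside. Axes as the plate's
- hole_a (a point): centre of a hole at the plate's underside, at (-54, +40) mm of the plate: two-hole end
- hole_b (a point): centre of a hole at the plate's underside, at (-54, -40) mm of the plate: two-hole end
- hole_c (a point): centre of a hole at the plate's underside, at (+54, 0) mm of the plate: one-hole end
- post_a (a point): point on the pan's inner floor on the axis of the snap post for hole_a, at (-54, +40) mm of the pan. Post, upward from this point: 19 mm thick up to a flat rigid shoulder 25 to 43 mm up (same for all posts, not known closer), then a 10 mm neck 4 mm high, then an arrow-shaped head of two sprung barbs that stick out to the pan's +y and -y, 20 mm wide at their lower ends, tapering to an 8 mm tip about 25 mm above the shoulder
- post_b (a point): point on the pan's inner floor on the axis of the snap post for hole_b, at (-54, -40) mm of the pan. Behaviour of each post: a plate laid over the heads comes to rest on the tapered barbs, a good 10 mm above the shoulders; pushing it past the barbs takes 3 to 6 N beside that post (6 to 10 N for all three in the middle), then the barbs spring out above the plate and it meets the rigid shoulder
- post_c (a point): point on the pan's inner floor on the axis of the snap post for hole_c, at (+54, 0) mm of the pan (the lone post). The plate is home when it lies on the three shoulders under the barbs, which no longer squeeze it
- bushes (a joint): how far the stiff rubber bushes under the three posts are pressed together, in m: almost 0 at rest, growing by 1 mm per 60 N that the plate is pressed down on the posts; they break at 0.43 mm, that is a push of about 22 N. Far too little to see, and lost in the noise of the reading: go by the force felt
- ring_cutter_small: bystander: low open metal ring (pastry cutter), 48 mm wide, 38 mm high; origin at the centre of its underside
- nozzle_a: bystander: small white cone (piping nozzle), 27 mm wide, 40 mm high; origin at the centre of its underside
- nozzle_b: bystander: small white cone (piping nozzle), 25 mm wide, 40 mm high; origin at the centre of its underside
- timer: bystander: square kitchen timer with a round dial, 68 mm wide, 38 mm high; origin at the centre of its underside
- ramekin: bystander: small white ribbed bowl, 69 mm wide, 46 mm high; origin at the centre of its underside
- spatula: bystander: spatula with a long handle, 295 mm long, 52 mm wide, 16 mm high; origin at the centre of its underside

How it is judged:
By the outcome, as a careful person would: the job done as asked, in the order asked, and still so for the second after the job is handed in, with the robot touching nothing.
It also fails if it takes over 58 s, if anything falls off the work surface, if the arm or the gripper's body presses on something with over 40 N, if the wrist force passes 120 N, or if a joint passes its speed limit or range.

## Robot

A 6-joint arm with a two-finger parallel gripper is mounted at the origin on a cart in front of the work surface, level with it; the furniture and walls round the work are solid. World frame = base frame: x ahead of the robot, y to its left, z up, the work surface at z = 0. Lengths are in m, angles in rad, forces in N, time in s.
With the tool pointing down it reaches from about 0.275 to 0.775 m from the base axis. Payload 14.6 kg.
Tool frame: the origin (TCP) lies midway between the tips of the shut fingers; the grasp point (between the pads) lies 19 mm behind it (robot.hold_point_z is the distance from the TCP to the grasp point, in m); y points along the fingers, z is the direction in which the jaws open and shut, and the axes are right-handed (so a half turn about y gives the same grasp; the last joint's range is limited). The gripper opens to 85 mm and grips with 20 to 120 N. Pads are 22 mm wide; open, the fingers measure 114 mm over their backs; the gripper's body (76 mm by 85 mm) begins 54 mm behind the grasp point. The pads swing forward as they close: fully open they stand 13 mm farther back than shut.
Start: joints at [-1.435, 0.263, -0.048, 1.259, 0, 1.415], TCP at [0.151, -0.503, 0.231] pointing down, gripper open.
Joint ranges: [-2.65, 2.65], [-0.89, 1.7], [-1.18, 1.37], [-2.13, 2.11], [-1.35, 1.29], [-3.14, 3.14]. Speed limits (rad/s): [1.89, 1.89, 2.57, 2.79, 3.14, 3.14].

## Interface

Orientations are given as a rotation vector (axis times angle).
In Python, from bench import robot gives the robot as it stands.
- The arm moves only by the tool play_rows, never from a script. Its argument "plan" is a list of rows, each an object with "translation": the shift along the world's x, y, z in mm, a list of three; "angular": the turn, a rotation vector about the world's x, y, z in degrees, a list of three; "jaw": the closure, from 0 (fully open) to 1 (shut). In form: [{"translation": [tx, ty, tz], "angular": [wx, wy, wz], "jaw": jaw}, ...]. A call has 1 to 20 rows; each row is the pose to reach, as a shift and turn from the pose measured when the call began; what a row does not reach only later rows make up. A row lasts 1/12 s, in which the tool goes at most 41.7 mm and 7.16 degrees, less where a joint would pass 70% of its speed; a pose out of reach is approached as far as the arm can. A call with a gripper value outside its range is refused whole. The fingers move at their own pace and stop on an object; "force" is the grip in N (left out, the last holds). Time passes only in rows, so rows that repeat a pose let the fingers close. It gives the time, the measured TCP pose, the force and the opening at its end, in the units of the state.
- robot.get_state(): the state, without advancing time (a new reading comes with each control period).
- robot.get_image(name): name is "scene" or "top" or "wrist"; returns a dict with "pixels" (480x640x3 uint8, red, green, blue), "mtx" (3x3 intrinsics, pixels), "extrinsics" (4x4, takes a point from world to camera coordinates). Camera axes: x right, y down, z forward; pixel columns grow to the right and rows downward; lengths in m; the calibration is good to about 2 mm. A picture is of the moment at which its call begins. There is no depth.
- robot.hand_in(): hands the job in, once; it reports no verdict.
Trained networks look in the newest picture that a camera, given by its name, has taken for a name from the list of things; names that differ only in an ending like _2 or _b are one class to them, and where a whole thing is asked for, a point or a joint stands for the part that bears it (a point fixed in the world has none). Each returns a list of dicts, best first, with "confidence" (0 to 1); they miss things now and then, are a little off and sometimes report something else, mostly with a low value. They report only what shows in the picture. A call takes as long as a camera call.
- robot.spot_in(camera, thing): "at" ([column, row] in pixels, amid what is visible of it).
- robot.place_of(camera, thing): "at" ([column, row] in pixels: a listed point, or the origin of a listed thing).
The state is a dict: "clock": time; "q": joint angles; "qd": joint speeds; "joint_efforts": joint torques, N m; "eef_pos": TCP position; "tool_rot": TCP orientation; "force": force on the tool from outside, world axes, zero at the start; "wrist_torque": the same for the moment, N m; "opening": opening from 0.0 (shut) to 1.0 (fully open).
Only numpy, scipy, OpenCV 4.12 (cv2) and the standard library are available. Lean on these libraries where they do the work, as an engineer would, in place of code of your own. Each camera call takes 0.05 s, during which the arm holds its last target.

## Working session

There is one attempt and no reset: what is moved stays moved. The work goes in short steps, Python scripts to look and compute and a tool call to move; the robot and the scene stay as the last step left them, time stands still between calls to the robot, and variables do not carry over. Pictures are saved under pics/ and viewed, and the job is handed in when it is done.

Besides the shell and the picture viewer there is one more tool, called as a command line: name --argument value ..., lists and objects as JSON in quotes. play_rows: Moves the arm, as the interface text tells. Its arguments: {"type":"object","properties":{"plan":{"type":"array"},"force":{"type":"number"}},"required":["plan"]}

```bash
mkdir -p pics; ls
cat > h.py <<'E'
import numpy as np, cv2
from bench import robot
from scipy.spatial.transform import Rotation as R
def save(im,n): cv2.imwrite(f'pics/{n}.png', im['pixels'][:,:,::-1])
def ray(im,px):
    K=np.array(im['mtx']);E=np.array(im['extrinsics'])
    d=cv2.undistortPoints(np.array([[px]],float),K,None)[0,0]
    d=E[:3,:3].T@np.array([d[0],d[1],1]); c=-E[:3,:3].T@E[:3,3]
    return c,d/np.linalg.norm(d)
def atz(im,px,z):
    c,d=ray(im,px); return c+d*(z-c[2])/d[2]
def tri(obs):
    A=np.zeros((3,3));b=np.zeros(3)
    for im,px in obs:
        c,d=ray(im,px);P=np.eye(3)-np.outer(d,d);A+=P;b+=P@c
    p=np.linalg.solve(A,b)
    res=[np.linalg.norm((np.eye(3)-np.outer(d,d))@(p-c)) for c,d in [ray(im,px) for im,px in obs]]
    return p,res
def proj(im,p):
    K=np.array(im['mtx']);E=np.array(im['extrinsics'])
    return cv2.projectPoints(np.array(p,float).reshape(-1,1,3),cv2.Rodrigues(E[:3,:3])[0],E[:3,3],K,None)[0].reshape(-1,2)
E
python3 - <<'E'
from h import *
np.set_printoptions(precision=3,suppress=True)
print(robot.get_state())
for c in ['scene','top','wrist']:
    im=robot.get_image(c);save(im,c+'0')
    E=np.array(im['extrinsics']);print(c,-E[:3,:3].T@E[:3,3],E[2,:3],im['mtx'][0][0])
for t in ['drip_pan','drain_plate','plate_tab','hole_a','hole_c','post_a','post_c','ramekin','timer','ring_cutter_small','spatula','nozzle_a']:
    for c in ['scene','top']:
        im=robot.get_image(c) if 0 else None
        print(t,c,[(np.round(d['at'],1).tolist(),round(d['confidence'],2)) for d in robot.place_of(c,t)][:4])
print(robot.get_state()['clock'])
E
```

```text
pics
{'clock': 0.0, 'q': array([-1.435,  0.264, -0.049,  1.259,  0.   ,  1.415]), 'qd': array([ 0.001, -0.   , -0.001,  0.001, -0.002,  0.001]), 'joint_efforts': array([  0.008, -63.762,  38.455,   0.014,   0.   ,   0.   ]), 'eef_pos': array([ 0.151, -0.503,  0.231]), 'tool_rot': array([-0.302,  2.066, -2.064]), 'force': array([ 0.089,  0.346, -0.931]), 'wrist_torque': array([-0.007,  0.001, -0.003]), 'opening': 1.002316771835957}
scene [-0.099 -0.864  0.488] [ 0.578  0.674 -0.46 ] 541.7582181699722
top [ 0.301 -0.203  1.178] [ 0.152  0.015 -0.988] 615.1281480691031
wrist [ 0.231 -0.479  0.373] [-0.314 -0.092 -0.945] 359.89500087594666
drip_pan scene [([273.8, 216.2], 0.63)]
drip_pan top [([221.3, 236.0], 0.91)]
drain_plate scene [([371.1, 270.9], 0.68)]
drain_plate top [([381.6, 251.6], 0.67), ([398.5, 276.1], 0.52)]
plate_tab scene [([371.0, 257.4], 0.82)]
plate_tab top [([381.7, 248.8], 0.85), ([463.1, 219.5], 0.37), ([363.4, 279.3], 0.23)]
hole_a scene [([387.6, 258.3], 0.86), ([369.9, 292.4], 0.75), ([335.1, 276.9], 0.67)]
hole_a top [([381.0, 222.6], 0.92), ([363.7, 279.1], 0.7
[... 355 characters left out ...]
0], 0.65)]
post_c scene [([293.2, 204.9], 0.98), ([241.3, 210.4], 0.97), ([261.6, 225.5], 0.83)]
post_c top [([229.8, 205.3], 0.8), ([241.5, 263.6], 0.7), ([201.0, 260.0], 0.65)]
ramekin scene [([398.3, 217.5], 0.92)]
ramekin top [([335.8, 155.5], 0.8)]
timer scene [([262.7, 286.2], 0.64)]
timer top [([380.8, 221.2], 0.64), ([332.8, 333.3], 0.62)]
ring_cutter_small scene [([350.4, 217.7], 0.88), ([273.3, 214.5], 0.39)]
ring_cutter_small top [([296.3, 186.1], 0.79)]
spatula scene [([263.0, 285.3], 0.72), ([263.9, 224.1], 0.15)]
spatula top [([464.0, 216.4], 0.77)]
nozzle_a scene [([269.2, 259.8], 0.66), ([301.5, 241.4], 0.53)]
nozzle_a top [([292.7, 299.0], 0.65), ([293.7, 259.6], 0.64)]
1.35
```

View pics/scene0.png

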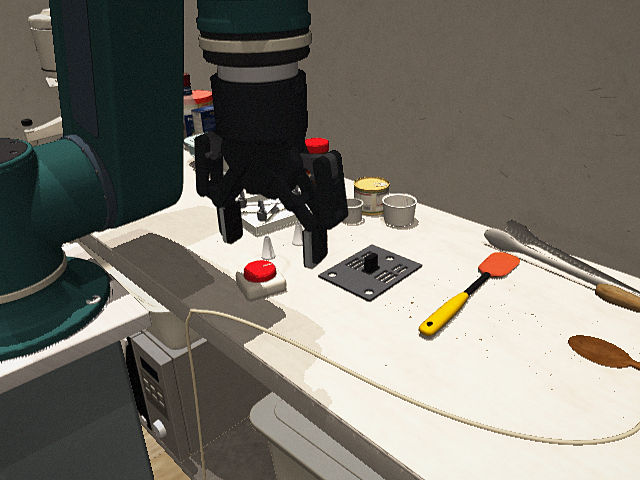

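View pics/top0.png

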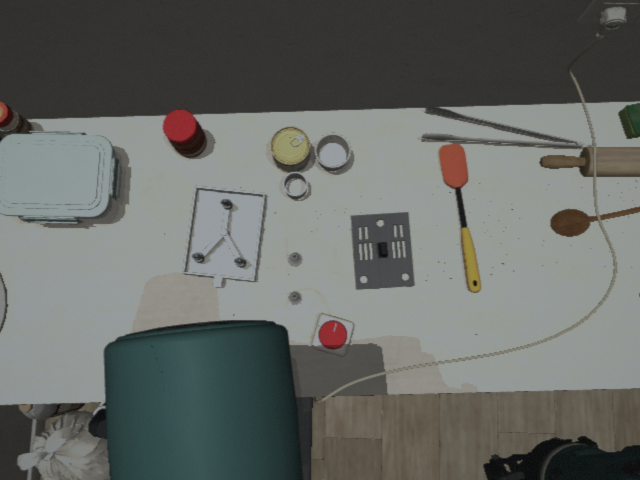

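View pics/wrist0.png

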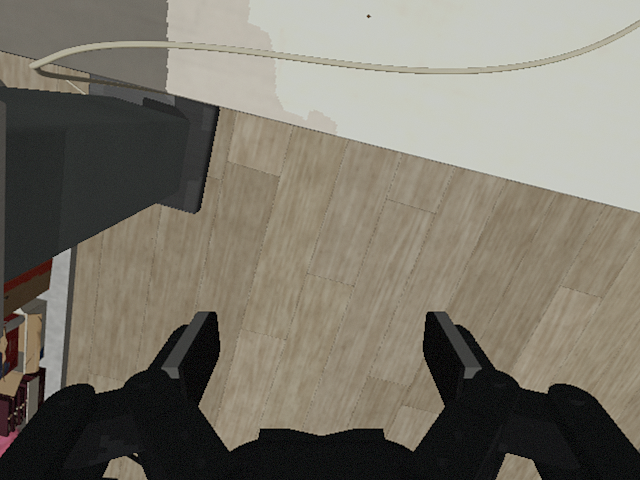

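The scene shows the plate flat at about (371,270), tab at (371,257), pan behind the gripper at (262,215). In the top view the pan is at (226,236) with its lip at (219,283), towards the robot. The plate is at (383,250), its two-hole end also towards the robot.

Run:
```python
from h import *
np.set_printoptions(precision=4,suppress=True)
T=robot.get_image('top');S=robot.get_image('scene')
def both(t):
    return [[d['at'] for d in robot.place_of(c,t)][:3] for c in ('top','scene')]
ht=[[381.0,222.6],[363.7,279.1],[402.2,276.6]];hs=[[387.6,258.3],[335.1,276.9],[369.9,292.4]]
pt=[[229.8,205.3],[201.0,260.0],[241.5,263.6]];ps=[[293.2,204.9],[241.3,210.4],[261.6,225.5]]
for a,b,n,z in [(ht,hs,'hole',0),(pt,ps,'post',.004)]:
    P=[]
    for u,v in zip(a,b):
        print(n,atz(T,u,z)[:2],atz(S,v,z)[:2],tri([(T,u),(S,v)]))
        P.append((atz(T,u,z)[:2]+atz(S,v,z)[:2])/2)
    for A in ([atz(T,u,z)[:2] for u in a],[atz(S,u,z)[:2] for u in b],P):
        A=np.array(A) ; M=np.array([[54,0],[-54,40],[-54,-40]])/1e3
        m=M-M.mean(0);q=A-A.mean(0)
        th=np.arctan2((m[:,0]*q[:,1]-m[:,1]*q[:,0]).sum(),(m*q).sum())
        Rm=np.array([[np.cos(th),-np.sin(th)],[np.sin(th),np.cos(th)]])
        o=A.mean(0)-Rm@M.mean(0)
        print(n,'origin',o,'yaw',np.degrees(th),'res mm',(A-(o+M@Rm.T))*1e3)
print('tab',tri([(T,[381.7,248.8]),(S,[371,257.4])]))
g=cv2.resize(T['pixels'][180:300,170:430],None,fx=3,fy=3,interpolation=cv2.INTER_CUBIC)
cv2.imwrite('pics/topz.png',g[:,:,::-1])
for t,z,px in [('nozzle',0,[293,299]),('nozzle',0,[294,260]),('ring',0,[296,187]),('ram',0,[335,156]),('timer',0,[333,333]),('timer',.038,[333,333])]: print(t,atz(T,px,z))
```

```text
hole [ 0.535  -0.3148] [ 0.5333 -0.3064] (array([ 0.5317, -0.3122,  0.0039]), [np.float64(0.0033591263852023297), np.float64(0.003359126385202313)])
hole [ 0.4237 -0.2826] [ 0.4235 -0.2875] (array([ 0.4251, -0.2836, -0.0027]), [np.float64(0.0013998378325945473), np.float64(0.0013998378325946945)])
hole [ 0.4303 -0.3564] [ 0.4323 -0.3605] (array([ 0.4321, -0.3579, -0.0016]), [np.float64(0.002039681176605665), np.float64(0.002039681176605742)])
hole origin [ 0.481  -0.3169] yaw 3.2039218523669346 res mm [[ 0.1108 -0.9089]
 [-1.1211 -2.5764]
 [ 1.0103  3.4853]]
hole origin [ 0.4808 -0.3154] yaw 8.770997356091604 res mm [[-0.8571  0.7721]
 [ 2.1196 -3.4335]
 [-1.2625  2.6614]]
hole origin [ 0.4809 -0.3161] yaw 5.973195163962191 res mm [[-0.4595 -0.0594]
 [ 0.5375 -3.0574]
 [-0.078   3.1168]]
post [ 0.5619 -0.0189] [ 0.5514 -0.0152] (array([ 0.5576, -0.0157,  0.0031]), [np.float64(0.005338549171262962), np.float64(0.00533854917126292)])
post [0.4528 0.0318] [0.4546 0.0405] (array([0.4509, 0.0317, 0.0083]), [np.float64(0.0014837350339269246), np.float64(0.0014837350339269198)])
post [ 0.4476 -0.0467] [ 0.4435 -0.0485] (array([ 0.4468, -0.0458,  0.0021]), [np.float64(0.0012594170992839685), np.float64(0.0012594170992840687)])
post origin [ 0.5054 -0.0129] yaw -5.242878210086569 res mm [[ 2.765  -1.0224]
 [-2.4715 -0.0474]
 [-0.2935  1.0698]]
post origin [ 0.501  -0.0098] yaw -6.508338011752071 res mm [[-3.3059  0.7118]
 [ 2.6462  4.3899]
 [ 0.6597 -5.1018]]
post origin [ 0.5032 -0.0113] yaw -5.868997999340464 res mm [[-0.2757 -0.1631]
 [ 0.0943  2.1723]
 [ 0.1814 -2.0092]]
tab (array([ 0.4801, -0.3147,  0.0265]), [np.float64(0.0010181285048959654), np.float64(0.0010181285048959413)])
nozzle [ 0.3822 -0.1479  0.    ]
nozzle [ 0.4576 -0.1475  0.    ]
ring [ 0.6026 -0.1471  0.    ]
ram [ 0.6674 -0.2225  0.    ]
timer [ 0.3197 -0.2257  0.    ]
timer [ 0.3191 -0.225   0.038 ]
```

View pics/topz.png

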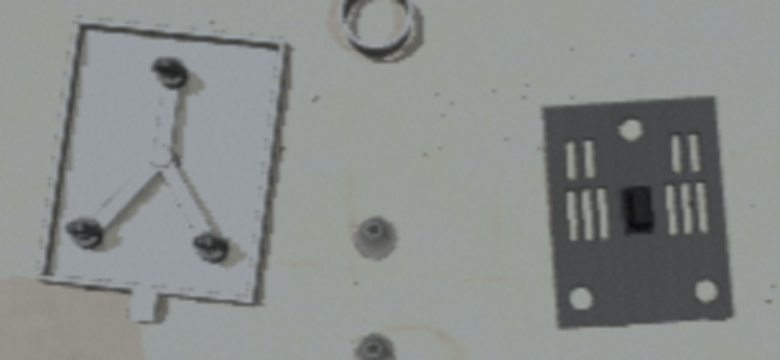

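Run:
```python
from h import *
np.set_printoptions(precision=4,suppress=True)
s=robot.get_state();M=R.from_rotvec(s['tool_rot']).as_matrix();print(M)
print('jaw angle',np.degrees(np.arctan2(M[1,2],M[0,2])), robot.hold_point_z)
T=robot.get_image('top');p=T['pixels'].astype(int)
# plate: dark region
g=p.sum(2)/3
roi=np.zeros_like(g,bool);roi[200:300,340:425]=1
m=((g<115)&roi).astype(np.uint8)
m=cv2.morphologyEx(m,cv2.MORPH_OPEN,np.ones((3,3),np.uint8))
c=max(cv2.findContours(m,0,2)[0],key=cv2.contourArea)
r=cv2.minAreaRect(c);b=cv2.boxPoints(r)
w=np.array([atz(T,x,.005)[:2] for x in b]);print(w,w.mean(0))
for i in range(4):
    d=w[(i+1)%4]-w[i];print(np.linalg.norm(d),np.degrees(np.arctan2(d[1],d[0])))
# pan corners top rim by eye (zoomed px /3 + offset)
q=np.array([[80,25],[287,44],[258,303],[44,278]])/3+[170,180]
w=np.array([atz(T,x,.022)[:2] for x in q]);print(w,w.mean(0))
for i in range(4):
    d=w[(i+1)%4]-w[i];print(np.linalg.norm(d),np.degrees(np.arctan2(d[1],d[0])))
```

```text
[[-0.958   0.      0.2868]
 [-0.2868  0.0001 -0.958 ]
 [-0.     -1.     -0.    ]]
jaw angle -73.3361991333956 0.0187
[[ 0.5472 -0.2542]
 [ 0.5576 -0.3684]
 [ 0.4127 -0.3781]
 [ 0.4025 -0.266 ]] [ 0.48   -0.3167]
0.11470401615210934 -84.79750019785016
0.1452364408541102 -176.16828498543381
0.11257517220911777 95.21179417371636
0.14521937236279775 4.67160536667482
[[ 0.59    0.0441]
 [ 0.5804 -0.09  ]
 [ 0.413  -0.078 ]
 [ 0.4255  0.0579]] [ 0.5022 -0.0165]
0.13442892227951161 -94.07591304936015
0.16791478899769677 175.8863687255293
0.13648347176485287 84.71714567747196
0.16505373378683907 -4.816998589708383
```

play_rows --plan '[{"translation": [289,488,30],"angular": [0,0,-21],"jaw": 0},{"translation": [289,488,30],"angular": [0,0,-21],"jaw": 0},{"translation": [289,488,30],"angular": [0,0,-21],"jaw": 0},{"translation": [289,488,30],"angular": [0,0,-21],"jaw": 0},{"translation": [289,488,30],"angular": [0,0,-21],"jaw": 0},{"translation": [289,488,30],"angular": [0,0,-21],"jaw": 0},{"translation": [289,488,30],"angular": [0,0,-21],"jaw": 0},{"translation": [289,488,30],"angular": [0,0,-21],"jaw": 0},{"translation": [289,488,30],"angular": [0,0,-21],"jaw": 0},{"translation": [289,488,30],"angular": [0,0,-21],"jaw": 0},{"translation": [289,488,30],"angular": [0,0,-21],"jaw": 0},{"translation": [289,488,30],"angular": [0,0,-21],"jaw": 0},{"translation": [289,488,30],"angular": [0,0,-21],"jaw": 0},{"translation": [289,488,30],"angular": [0,0,-21],"jaw": 0},{"translation": [289,488,30],"angular": [0,0,-21],"jaw": 0},{"translation": [289,488,30],"angular": [0,0,-21],"jaw": 0},{"translation": [289,488,30],"angular": [0,0,-21],"jaw": 0},{"translation": [289,488,30],"angular": [0,0,-21],"jaw": 0}]'

```text
clock: 3.0
eef_pos: [0.4391, -0.0157, 0.2613]
tool_rot: [-0.084, -2.182, 2.182]
force: [0.4, -0.2, -0.7]
opening: 1.0
```

Run:
```python
from h import *
np.set_printoptions(precision=4,suppress=True)
s=robot.get_state();print(s['clock'],s['eef_pos'],s['q'],s['qd'])
W=robot.get_image('wrist');save(W,'w1')
E=np.array(W['extrinsics']);print(-E[:3,:3].T@E[:3,3],E[2,:3])
for t in ['post_a','drip_pan']:
  for d in robot.place_of('wrist',t): print(t,np.round(d['at'],1),round(d['confidence'],2),atz(W,d['at'],.004))
```

```text
3.0 [ 0.4391 -0.0157  0.2613] [-0.2216  0.1073 -0.1678  1.2957 -0.0002  2.9969] [-0.0064 -0.004  -0.0004  0.0021  0.0034  0.0026]
[ 0.5232 -0.0227  0.4037] [-0.3263  0.0255 -0.9449]
post_a [278.  187.7] 0.89 [0.4504 0.0313 0.004 ]
post_a [347.5 187.3] 0.84 [ 0.4449 -0.0463  0.004 ]
post_a [314.   80.7] 0.81 [ 0.5568 -0.0181  0.004 ]
drip_pan [311.8 131.4] 0.56 [ 0.5077 -0.0116  0.004 ]
```

View pics/w1.png

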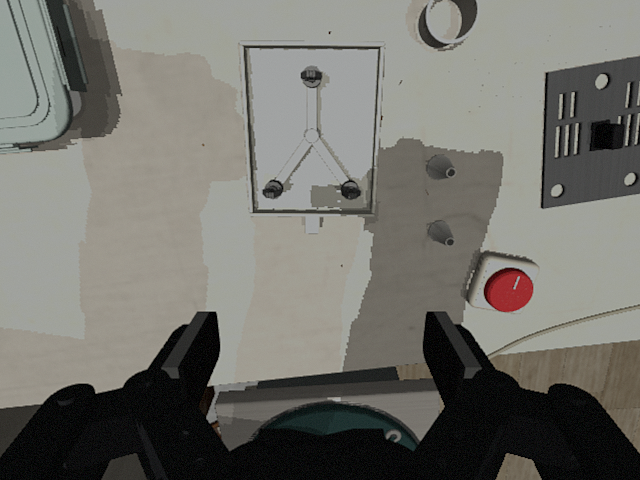

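Run:
```python
from h import *
np.set_printoptions(precision=4,suppress=True)
W=robot.get_image('wrist');S=robot.get_image('scene')
g=cv2.resize(W['pixels'][30:230,220:410],None,fx=3,fy=3,interpolation=cv2.INTER_CUBIC)
cv2.imwrite('pics/w1z.png',g[:,:,::-1])
g=cv2.resize(S['pixels'][160:260,180:350],None,fx=4,fy=4,interpolation=cv2.INTER_CUBIC)
cv2.imwrite('pics/s1z.png',g[:,:,::-1])
```

```text
(no output)
```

View pics/w1z.png

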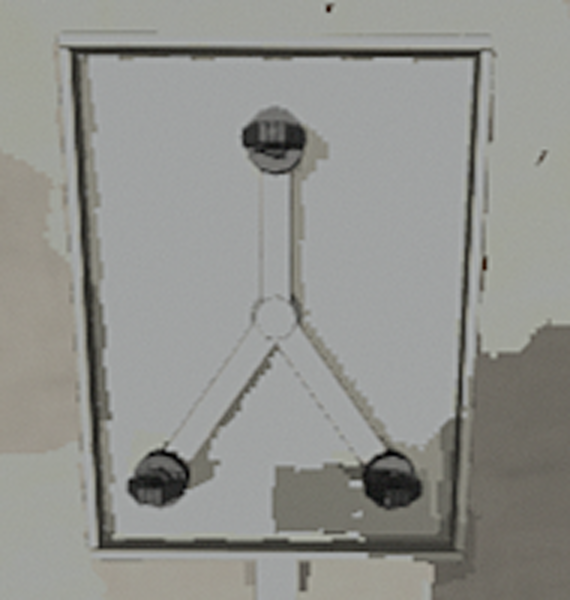

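View pics/s1z.png

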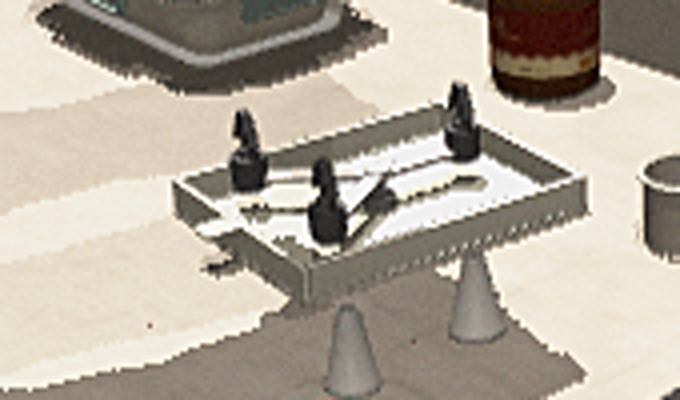

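Run:
```python
from h import *
from scipy.optimize import least_squares
np.set_printoptions(precision=4,suppress=True)
W=robot.get_image('wrist');S=robot.get_image('scene');T=robot.get_image('top')
C=np.array([[86,69],[86,-69],[-86,-69],[-86,69]])/1e3
Pp=np.array([[54,0],[-54,-40],[-54,40]])/1e3
obs={'W':(W,np.array([[60,38],[493,42],[462,552],[95,553]])/3+[220,30],np.array([[273,130],[395,488],[152,487]])/3+[220,30]),
'S':(S,np.array([[445,103],[585,180],[308,268],[175,180]])/4+[180,160],np.array([[459,86],[322,162],[242,112]])/4+[180,160]),
'T':(T,np.array([[80,25],[287,44],[258,303],[44,278]])/3+[170,180],None)}
sc={'W':1/1.1,'S':1/.65,'T':1/.53}
def res(v,keys,parts=False):
    x,y,th,h=v;Rm=np.array([[np.cos(th),-np.sin(th)],[np.sin(th),np.cos(th)]]);out=[]
    for k in keys:
        im,c,t=obs[k]
        p=np.c_[[x,y]+C@Rm.T,np.full(4,.022)];r=(proj(im,p)-c)*sc[k];out.append(r)
        if t is not None:
            p=np.c_[[x,y]+Pp@Rm.T,np.full(3,.029+h)];out.append((proj(im,p)-t)*sc[k])
    return out if parts else np.concatenate(out).ravel()
for ks in ['W','S','T','WS','WST']:
    f=least_squares(res,[.503,-.014,-.085,.035],args=(ks,),loss='soft_l1')
    print(ks,f.x,np.degrees(f.x[2]),f.cost)
for r in res(f.x,'WST',True): print(r)
```

```text
W [ 0.5053 -0.0118 -0.0842  0.0213] -4.825287660785458 10.11592167506461
S [ 0.5001 -0.0189 -0.0909  0.0317] -5.206368350935444 6.738493366006397
T [ 0.5028 -0.0168 -0.0815  0.035 ] -4.6712530266754255 9.963930659837253
WS [ 0.505  -0.0121 -0.0856  0.0279] -4.906405852498567 23.564505789570923
WST [ 0.5044 -0.0134 -0.0849  0.0286] -4.865474657213793 43.12207695034481
[[ 0.3482 -2.2911]
 [ 2.2991 -2.4084]
 [ 2.1339  3.1807]
 [-0.867   2.0587]]
[[1.6668 0.4747]
 [1.965  2.521 ]
 [1.0676 2.2799]]
[[-0.8869 -3.1183]
 [ 1.5767 -3.0621]
 [-1.6621 -0.6969]
 [-1.6604 -1.9983]]
[[ 0.8032 -0.3107]
 [ 0.8988  0.033 ]
 [ 1.0593  0.5721]]
[[-3.6154 -5.6794]
 [-0.479  -3.5859]
 [-3.1711  0.0723]
 [-4.7934  0.8876]]
```

play_rows --plan '[{"translation": [126,0,0],"angular": [0,0,90],"jaw": 0},{"translation": [126,0,0],"angular": [0,0,90],"jaw": 0},{"translation": [126,0,0],"angular": [0,0,90],"jaw": 0},{"translation": [126,0,0],"angular": [0,0,90],"jaw": 0},{"translation": [126,0,0],"angular": [0,0,90],"jaw": 0},{"translation": [126,0,0],"angular": [0,0,90],"jaw": 0},{"translation": [126,0,0],"angular": [0,0,90],"jaw": 0},{"translation": [126,0,0],"angular": [0,0,90],"jaw": 0},{"translation": [126,0,0],"angular": [0,0,90],"jaw": 0},{"translation": [126,0,0],"angular": [0,0,90],"jaw": 0},{"translation": [126,0,0],"angular": [0,0,90],"jaw": 0},{"translation": [126,0,0],"angular": [0,0,90],"jaw": 0},{"translation": [126,0,0],"angular": [0,0,90],"jaw": 0}]'

```text
clock: 4.48
eef_pos: [0.5654, -0.0153, 0.2612]
tool_rot: [-1.176, 1.26, -1.26]
force: [-0.2, -0.3, 0.1]
opening: 1.0
```

play_rows --plan '[{"translation": [0,0,0],"angular": [0,0,89],"jaw": 0},{"translation": [0,0,0],"angular": [0,0,89],"jaw": 0},{"translation": [0,0,0],"angular": [0,0,89],"jaw": 0},{"translation": [0,0,0],"angular": [0,0,89],"jaw": 0},{"translation": [0,0,0],"angular": [0,0,89],"jaw": 0},{"translation": [0,0,0],"angular": [0,0,89],"jaw": 0},{"translation": [0,0,0],"angular": [0,0,89],"jaw": 0},{"translation": [0,0,0],"angular": [0,0,89],"jaw": 0},{"translation": [0,0,0],"angular": [0,0,89],"jaw": 0},{"translation": [0,0,0],"angular": [0,0,89],"jaw": 0},{"translation": [0,0,0],"angular": [0,0,89],"jaw": 0},{"translation": [0,0,0],"angular": [0,0,89],"jaw": 0},{"translation": [0,0,0],"angular": [0,0,89],"jaw": 0},{"translation": [0,0,0],"angular": [0,0,89],"jaw": 0}]'

```text
clock: 5.65
eef_pos: [0.5654, -0.0154, 0.2612]
tool_rot: [-1.57, 0.066, -0.066]
force: [0.0, 0.7, -0.3]
opening: 0.997
```

Run:
```python
from h import *
np.set_printoptions(precision=4,suppress=True)
s=robot.get_state();print(s['clock'],s['eef_pos'],s['q'],s['force'])
M=R.from_rotvec(s['tool_rot']).as_matrix();print(np.degrees(np.arctan2(M[1,2],M[0,2])))
W=robot.get_image('wrist');save(W,'w2')
for t in ['post_a','drip_pan']:
  for d in robot.place_of('wrist',t): print(t,np.round(d['at'],1),round(d['confidence'],2),atz(W,d['at'],.004))
g=cv2.resize(W['pixels'][30:230,220:410],None,fx=3,fy=3,interpolation=cv2.INTER_CUBIC)
cv2.imwrite('pics/w2z.png',g[:,:,::-1])
```

```text
5.65 [ 0.5654 -0.0154  0.2612] [-0.1711  0.3283  0.1275  1.3701 -0.0001 -0.0872] [ 0.0446  0.6757 -0.2511]
85.1922527603771
post_a [282.1  84.8] 0.71 [ 0.4481 -0.0459  0.004 ]
post_a [321.  188.5] 0.71 [ 0.558  -0.0153  0.004 ]
drip_pan [321.6 137.9] 0.62 [ 0.5037 -0.01    0.004 ]
```

View pics/w2.png

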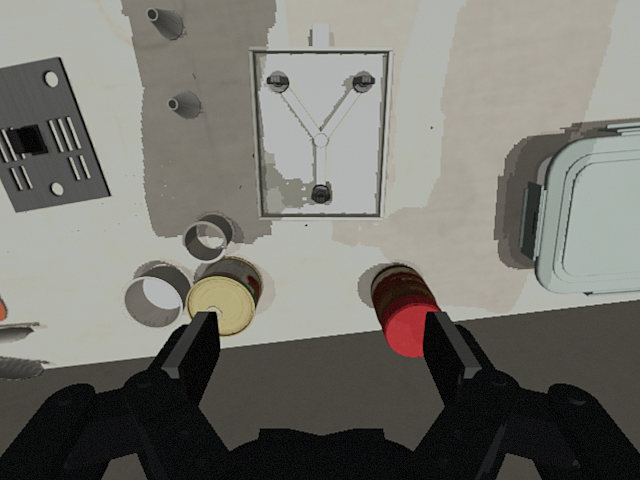

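View pics/w2z.png

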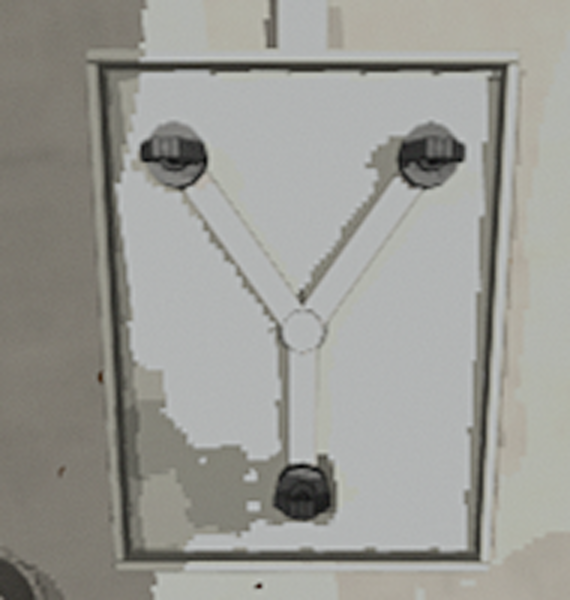

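```bash
cat > fit.py <<'E'
from h import *
from scipy.optimize import least_squares
np.set_printoptions(precision=4,suppress=True)
W2=robot.get_image('wrist');s=robot.get_state()
def TT(p,r):
    M=np.eye(4);M[:3,:3]=R.from_rotvec(r).as_matrix();M[:3,3]=p;return M
cam=np.array(W2['extrinsics'])@TT(s['eef_pos'],s['tool_rot'])
np.save('cam_tool.npy',cam)
W1=dict(W2);W1['extrinsics']=cam@np.linalg.inv(TT([0.4391,-0.0157,0.2613],[-.084,-2.182,2.182]))
S=robot.get_image('scene')
C=np.array([[1,1],[1,-1],[-1,-1],[-1,1]])
Pp=np.array([[54,0],[-54,-40],[-54,40]])/1e3
o1=(W1,np.array([[60,38],[493,42],[462,552],[95,553]])/3+[220,30],np.array([[273,130],[395,488],[152,487]])/3+[220,30])
o2=(W2,np.array([[488,568],[120,568],[88,55],[519,55]])/3+[220,30],np.array([[302,496],[173,153],[431,151]])/3+[220,30])
def res(v,ks,parts=False):
    x,y,th,h,a,b=v[:6];Rm=np.array([[np.cos(th),-np.sin(th)],[np.sin(th),np.cos(th)]]);out=[]
    for im,c,t in ks:
        out.append(proj(im,np.c_[[x,y]+(C*[a,b])@Rm.T,np.full(4,.022)])-c)
        out.append(proj(im,np.c_[[x,y]+Pp@Rm.T,np.full(3,.029+h)])-t)
    return out if parts else np.concatenate(out).ravel()
for ks in [[o1],[o2],[o1,o2]]:
    f=least_squares(res,[.503,-.014,-.085,.035,.086,.069],args=(ks,),loss='soft_l1')
    print(f.x,np.degrees(f.x[2]),f.cost)
for r in res(f.x,ks,True): print(r)
print('posts floor',[atz(o[0],[0,0],0)[:0] for o in ks])
E
python3 fit.py
```

```text
[ 0.5055 -0.0114 -0.0834  0.0213  0.0832  0.0677] -4.779714327210428 1.600803261256742
[ 0.5047 -0.0104 -0.0888  0.0104  0.084   0.0678] -5.085277690232035 0.7024701024982598
[ 0.5049 -0.0108 -0.0868  0.0158  0.0838  0.0678] -4.974074841252176 6.871945734068525
[[-0.2007 -0.1957]
 [-0.9157 -0.1109]
 [-0.5393  1.4994]
 [-1.965   0.1303]]
[[ 0.0366  1.7701]
 [-0.9533 -0.036 ]
 [ 0.7306 -0.3822]]
[[-0.1292 -0.4001]
 [-0.7685 -0.0192]
 [-0.5232  0.6244]
 [-1.2009  0.1235]]
[[ 0.1059  1.5338]
 [-1.0006 -0.1725]
 [ 0.421   0.1947]]
posts floor [array([], dtype=float64), array([], dtype=float64)]
```

play_rows --plan '[{"translation": [-25,-300,-20],"angular": [0,0,9.5],"jaw": 0},{"translation": [-25,-300,-20],"angular": [0,0,9.5],"jaw": 0},{"translation": [-25,-300,-20],"angular": [0,0,9.5],"jaw": 0},{"translation": [-25,-300,-20],"angular": [0,0,9.5],"jaw": 0},{"translation": [-25,-300,-20],"angular": [0,0,9.5],"jaw": 0},{"translation": [-25,-300,-20],"angular": [0,0,9.5],"jaw": 0},{"translation": [-25,-300,-20],"angular": [0,0,9.5],"jaw": 0},{"translation": [-25,-300,-20],"angular": [0,0,9.5],"jaw": 0},{"translation": [-25,-300,-20],"angular": [0,0,9.5],"jaw": 0},{"translation": [-25,-300,-20],"angular": [0,0,9.5],"jaw": 0},{"translation": [-25,-300,-20],"angular": [0,0,9.5],"jaw": 0},{"translation": [-25,-300,-20],"angular": [0,0,9.5],"jaw": 0},{"translation": [-25,-300,-20],"angular": [0,0,9.5],"jaw": 0}]'

```text
clock: 6.98
eef_pos: [0.5407, -0.3142, 0.2416]
tool_rot: [-1.57, -0.062, 0.062]
force: [-0.2, 0.2, -0.4]
opening: 1.003
```

Run:
```python
from h import *
np.set_printoptions(precision=4,suppress=True)
s=robot.get_state();print(s['clock'],s['eef_pos'],s['q'],s['force'])
M=R.from_rotvec(s['tool_rot']).as_matrix();print(np.degrees(np.arctan2(M[1,2],M[0,2])))
W=robot.get_image('wrist');save(W,'w3')
for t,z in [('hole_a',0),('plate_tab',.02),('drain_plate',0)]:
  for d in robot.place_of('wrist',t): print(t,np.round(d['at'],1),round(d['confidence'],2),atz(W,d['at'],z))
g=cv2.resize(W['pixels'][30:230,220:410],None,fx=3,fy=3,interpolation=cv2.INTER_CUBIC)
cv2.imwrite('pics/w3z.png',g[:,:,::-1])
```

```text
6.9833 [ 0.5407 -0.3142  0.2416] [-0.6565  0.4392  0.2506  1.3818 -0.0001 -0.735 ] [-0.1967  0.1743 -0.4134]
94.50054027210881
hole_a [322.8 193.4] 0.89 [ 0.5357 -0.3131  0.    ]
hole_a [363.2  84.3] 0.76 [ 0.4244 -0.2822  0.    ]
hole_a [323.  141.6] 0.69 [ 0.4817 -0.3172  0.    ]
hole_a [283.3  84.2] 0.67 [ 0.4304 -0.3604  0.    ]
plate_tab [324.1 143.1] 0.77 [ 0.4817 -0.3163  0.02  ]
plate_tab [176.5 193.4] 0.23 [ 0.5432 -0.4629  0.02  ]
drain_plate [323.2 139.7] 0.91 [ 0.4798 -0.3172  0.    ]
```

View pics/w3z.png

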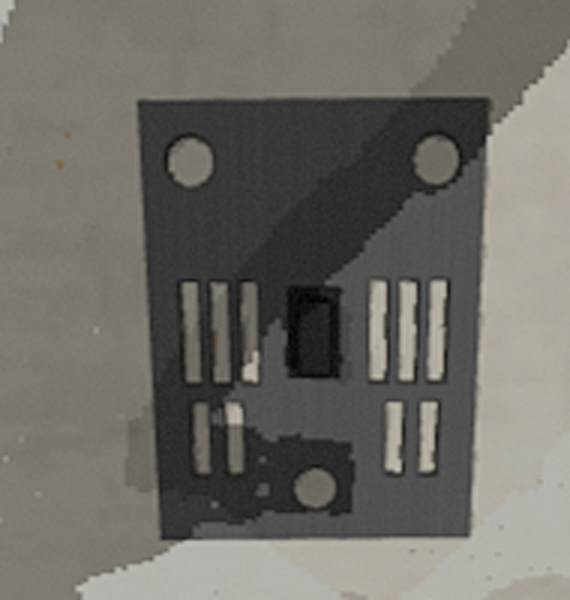

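Run:
```python
from h import *
from scipy.optimize import least_squares
np.set_printoptions(precision=4,suppress=True)
W=robot.get_image('wrist');off=np.array([220,30])
hol=np.array([[436,159],[190,161],[315,488]])/3+off
cor=np.array([[138,100],[489,99],[470,537],[162,538]])/3+off
H=np.array([[-54,40],[-54,-40],[54,0]])/1e3;C=np.array([[-72,-56],[-72,56],[72,56],[72,-56]])/1e3
def res(v):
    x,y,th=v[:3];Rm=np.array([[np.cos(th),-np.sin(th)],[np.sin(th),np.cos(th)]])
    return np.r_[proj(W,np.c_[[x,y]+H@Rm.T,np.full(3,.004)])-hol,proj(W,np.c_[[x,y]+C@Rm.T,np.full(4,.005)])-cor].ravel()
f=least_squares(res,[.48,-.316,.08]);print(f.x,np.degrees(f.x[2]));print(res(f.x).reshape(-1,2))
```

```text
[ 0.4804 -0.3161  0.0848] 4.860416736171464
[[ 0.4366 -0.075 ]
 [ 0.0237 -0.0724]
 [-0.0124  0.4896]
 [-0.3314 -0.2374]
 [ 0.3377 -0.8749]
 [ 0.1685  0.3967]
 [-0.6767  0.8215]]
```

play_rows --plan '[{"translation": [-60.3,-1.9,-60],"angular": [0,0,0.4],"jaw": 0.4},{"translation": [-60.3,-1.9,-60],"angular": [0,0,0.4],"jaw": 0.4},{"translation": [-60.3,-1.9,-100],"angular": [0,0,0.4],"jaw": 0.4},{"translation": [-60.3,-1.9,-140],"angular": [0,0,0.4],"jaw": 0.4},{"translation": [-60.3,-1.9,-170],"angular": [0,0,0.4],"jaw": 0.4},{"translation": [-60.3,-1.9,-190],"angular": [0,0,0.4],"jaw": 0.4},{"translation": [-60.3,-1.9,-205],"angular": [0,0,0.4],"jaw": 0.4},{"translation": [-60.3,-1.9,-215],"angular": [0,0,0.4],"jaw": 0.4},{"translation": [-60.3,-1.9,-222],"angular": [0,0,0.4],"jaw": 0.4},{"translation": [-60.3,-1.9,-227],"angular": [0,0,0.4],"jaw": 0.4},{"translation": [-60.3,-1.9,-229],"angular": [0,0,0.4],"jaw": 0.4},{"translation": [-60.3,-1.9,-229],"angular": [0,0,0.4],"jaw": 0.4},{"translation": [-60.3,-1.9,-229],"angular": [0,0,0.4],"jaw": 0.4}]' --force 40

```text
clock: 8.32
eef_pos: [0.4806, -0.3171, 0.0129]
tool_rot: [-1.571, -0.067, 0.066]
force: [0.7, 0.2, -0.3]
opening: 0.601
```

Run:
```python
from h import *
np.set_printoptions(precision=4,suppress=True)
s=robot.get_state();print(s['clock'],s['eef_pos'],s['force'])
M=R.from_rotvec(s['tool_rot']).as_matrix();print(np.degrees(np.arctan2(M[1,2],M[0,2])),M[:,1])
W=robot.get_image('wrist');save(W,'w4')
```

```text
8.3167 [ 0.4806 -0.3171  0.0129] [ 0.7021  0.208  -0.2774]
94.85745114956632 [ 0.0007 -0.0008 -1.    ]
```

View pics/w4.png

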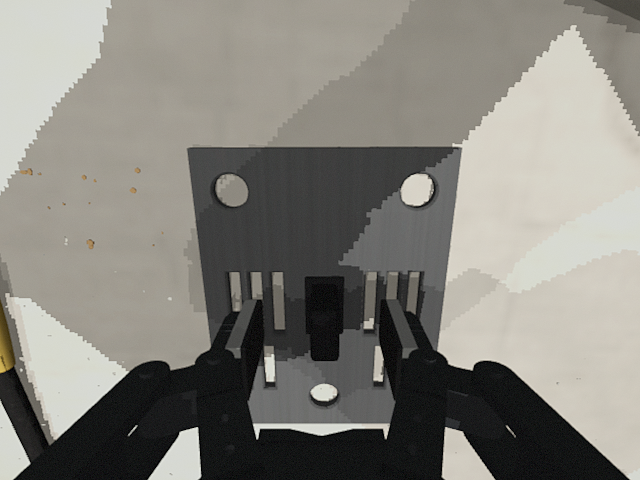

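play_rows --plan '[{"translation": [0,1,-2.5],"angular": [0,0,0],"jaw": 0.6},{"translation": [0,1,-2.5],"angular": [0,0,0],"jaw": 0.75},{"translation": [0,1,-2.5],"angular": [0,0,0],"jaw": 0.9},{"translation": [0,1,-2.5],"angular": [0,0,0],"jaw": 1},{"translation": [0,1,-2.5],"angular": [0,0,0],"jaw": 1},{"translation": [0,1,-2.5],"angular": [0,0,0],"jaw": 1},{"translation": [0,1,-2.5],"angular": [0,0,0],"jaw": 1},{"translation": [0,1,-2.5],"angular": [0,0,0],"jaw": 1}]' --force 40

```text
clock: 9.03
eef_pos: [0.4807, -0.3162, 0.0108]
tool_rot: [-1.571, -0.068, 0.066]
force: [0.3, 0.4, 6.1]
opening: 0.13
```

Run:
```python
from h import *
np.set_printoptions(precision=4,suppress=True)
s=robot.get_state();print(s['clock'],s['eef_pos'],s['force'],s['opening'])
W=robot.get_image('wrist');save(W,'w5')
```

```text
9.0333 [ 0.4807 -0.3162  0.0108] [0.3056 0.3916 6.1489] 0.1303685583503728
```

View pics/w5.png

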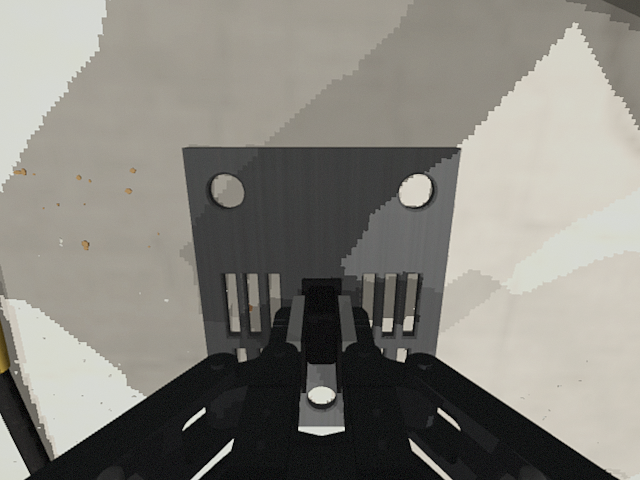

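play_rows --plan '[{"translation": [0,0,5],"angular": [0,0,0],"jaw": 1},{"translation": [0,0,20],"angular": [0,0,0],"jaw": 1},{"translation": [0,0,45],"angular": [0,0,0],"jaw": 1},{"translation": [0,0,75],"angular": [0,0,0],"jaw": 1},{"translation": [0,0,105],"angular": [0,0,0],"jaw": 1},{"translation": [0,0,120],"angular": [0,0,0],"jaw": 1},{"translation": [0,0,130],"angular": [0,0,0],"jaw": 1},{"translation": [0,0,130],"angular": [0,0,0],"jaw": 1},{"translation": [0,0,130],"angular": [0,0,0],"jaw": 1}]' --force 60

```text
clock: 9.83
eef_pos: [0.4806, -0.3161, 0.1402]
tool_rot: [-1.571, -0.067, 0.066]
force: [-0.3, -0.1, -2.2]
opening: 0.126
```

Run:
```python
from h import *
np.set_printoptions(precision=4,suppress=True)
s=robot.get_state();print(s['clock'],s['eef_pos'],s['force'],s['opening'],s['wrist_torque'])
W=robot.get_image('wrist');save(W,'w6')
S=robot.get_image('scene');cv2.imwrite('pics/s6.png',cv2.resize(S['pixels'][120:320,230:470],None,fx=3,fy=3,interpolation=cv2.INTER_CUBIC)[:,:,::-1])
```

```text
9.8333 [ 0.4806 -0.3161  0.1402] [-0.3391 -0.1194 -2.1981] 0.12614251874460136 [ 0.0068 -0.0121 -0.052 ]
```

View pics/w6.png

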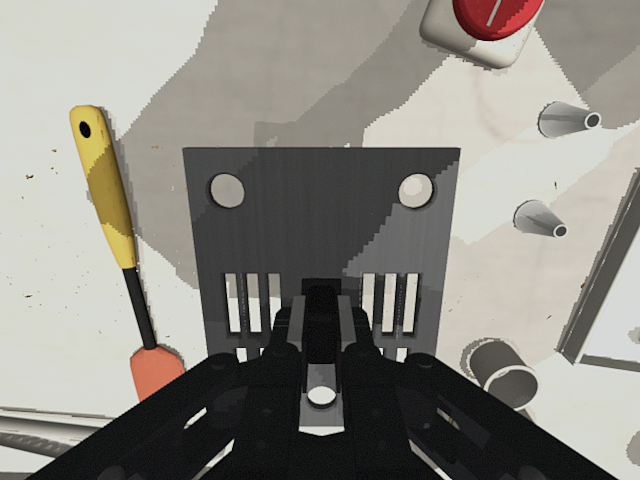

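View pics/s6.png

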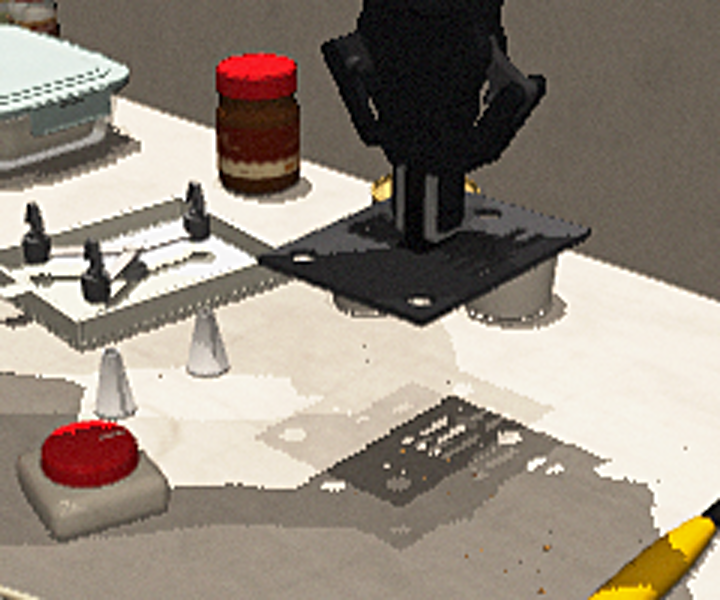

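play_rows --plan '[{"translation": [2,25,0],"angular": [0,0,-2],"jaw": 1},{"translation": [4,55,0],"angular": [0,0,-4],"jaw": 1},{"translation": [7,90,0],"angular": [0,0,-6],"jaw": 1},{"translation": [10,125,0],"angular": [0,0,-8],"jaw": 1},{"translation": [13,160,0],"angular": [0,0,-9.9],"jaw": 1},{"translation": [16,195,0],"angular": [0,0,-9.9],"jaw": 1},{"translation": [19,230,0],"angular": [0,0,-9.9],"jaw": 1},{"translation": [21,260,0],"angular": [0,0,-9.9],"jaw": 1},{"translation": [23,282,0],"angular": [0,0,-9.9],"jaw": 1},{"translation": [24.4,297,0],"angular": [0,0,-9.9],"jaw": 1},{"translation": [24.4,305.4,0],"angular": [0,0,-9.9],"jaw": 1},{"translation": [24.4,305.4,0],"angular": [0,0,-9.9],"jaw": 1},{"translation": [24.4,305.4,-20],"angular": [0,0,-9.9],"jaw": 1},{"translation": [24.4,305.4,-35],"angular": [0,0,-9.9],"jaw": 1},{"translation": [24.4,305.4,-35],"angular": [0,0,-9.9],"jaw": 1},{"translation": [24.4,305.4,-35],"angular": [0,0,-9.9],"jaw": 1}]'

```text
clock: 11.27
eef_pos: [0.504, -0.0111, 0.1039]
tool_rot: [-1.569, 0.072, -0.068]
force: [0.5, -0.2, -1.3]
opening: 0.122
```

```bash
cat > look.py <<'E'
from h import *
import sys
np.set_printoptions(precision=4,suppress=True)
n=sys.argv[1]
s=robot.get_state();print(s['clock'],s['eef_pos'],s['force'],s['opening'],s['wrist_torque'])
M=R.from_rotvec(s['tool_rot']).as_matrix();print(np.degrees(np.arctan2(M[1,2],M[0,2])),M[:,1])
W=robot.get_image('wrist');cv2.imwrite(f'pics/w{n}.png',cv2.resize(W['pixels'][130:430,170:470],None,fx=2.0,fy=2.0,interpolation=cv2.INTER_CUBIC)[:,:,::-1])
S=robot.get_image('scene');cv2.imwrite(f'pics/s{n}.png',cv2.resize(S['pixels'][100:250,180:360],None,fx=4,fy=4,interpolation=cv2.INTER_CUBIC)[:,:,::-1])
E
python3 look.py 7
```

```text
11.2667 [ 0.504  -0.0111  0.1039] [ 0.5063 -0.1949 -1.3402] 0.12195531786805706 [ 0.0116 -0.008   0.0146]
84.90111519035133 [-0.0024  0.0006 -1.    ]
```

View pics/w7.png

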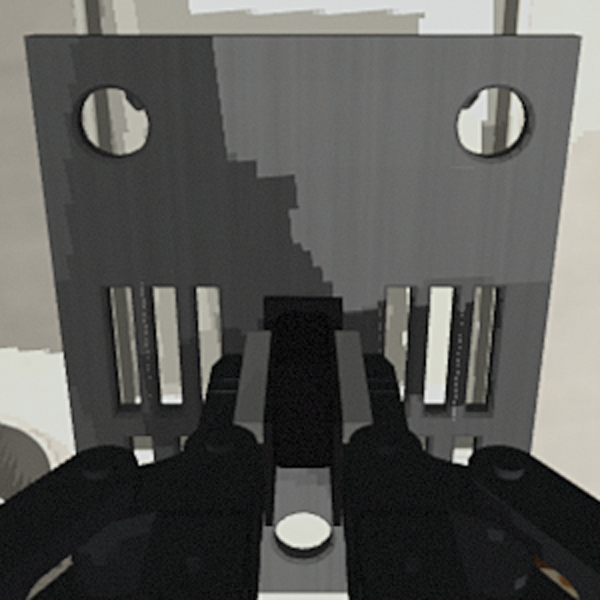

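View pics/s7.png

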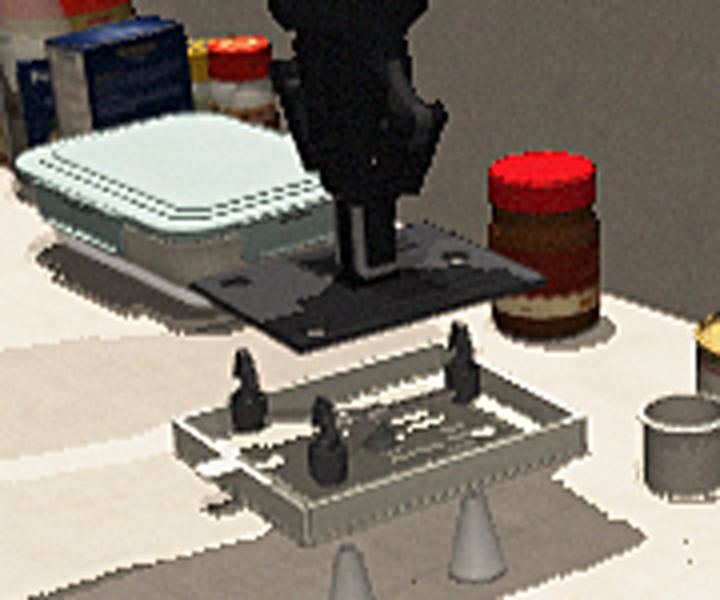

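play_rows --plan '[{"translation": [1,0.4,-8],"angular": [0,0,0],"jaw": 1},{"translation": [1,0.4,-14],"angular": [0,0,0],"jaw": 1},{"translation": [1,0.4,-18],"angular": [0,0,0],"jaw": 1},{"translation": [1,0.4,-18],"angular": [0,0,0],"jaw": 1},{"translation": [1,0.4,-18],"angular": [0,0,0],"jaw": 1}]'

```text
clock: 11.78
eef_pos: [0.5057, -0.0106, 0.0867]
tool_rot: [-1.569, 0.07, -0.069]
force: [0.8, -0.5, -1.8]
opening: 0.122
```

```bash
python3 look.py 8
```

```text
11.7833 [ 0.5057 -0.0106  0.0867] [ 0.7695 -0.456  -1.7786] 0.12214964717216924 [ 0.0226 -0.0307 -0.0031]
84.91779286642843 [-0.0006  0.0003 -1.    ]
```

View pics/w8.png

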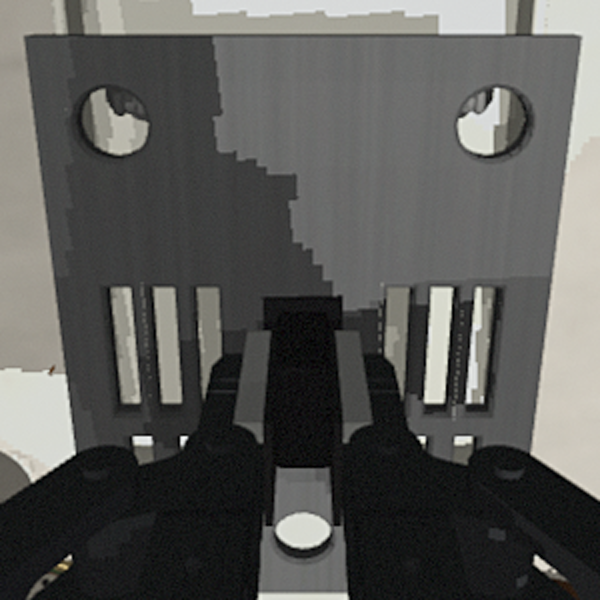

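View pics/s8.png

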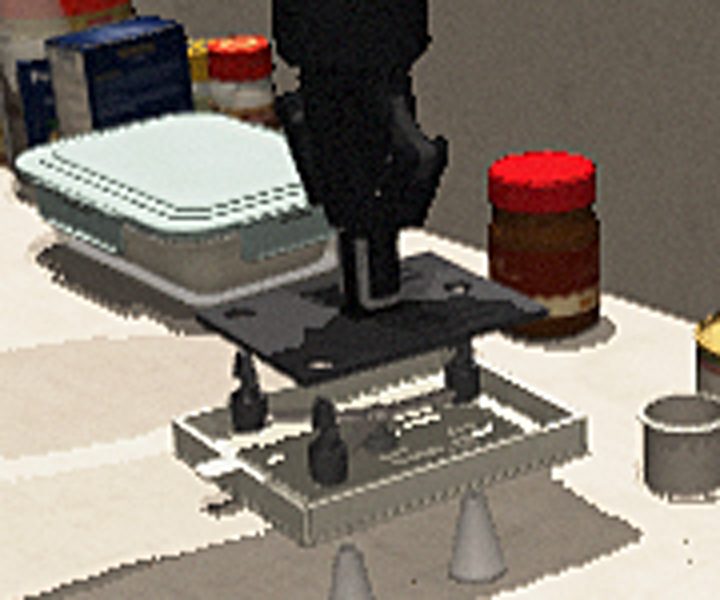

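```bash
cat > tip.py <<'E'
from h import *
np.set_printoptions(precision=1,suppress=True)
W=robot.get_image('wrist');s=robot.get_state();e=s['eef_pos'];M=R.from_rotvec(s['tool_rot']).as_matrix()
th=np.arctan2(M[1,2],M[0,2])-np.pi/2
Rm=np.array([[np.cos(th),-np.sin(th)],[np.sin(th),np.cos(th)]])
H=np.array([[-54,-40],[-54,40]])/1e3
z=e[2]-.0108
for zz in [z+.0025,.07,.065,.06,.055,.05]:
    P=np.c_[e[:2]+H@Rm.T,[zz]*2]
    print(round(zz,4),((proj(W,P)-[170,130])*2).ravel())
P2=np.c_[e[:2]+(H+[.001,0])@Rm.T,[.06]*2];print('1mm x',(proj(W,P2)-[170,130]).ravel()*2)
g=W['pixels'][160:230,190:440];cv2.imwrite('pics/tip%d.png'%int(s['clock']*100),cv2.resize(g,None,fx=3.2,fy=3.2,interpolation=cv2.INTER_CUBIC)[:,:,::-1])
E
python3 tip.py; ls pics/tip*
```

```text
0.0788 [115.2 122.5 493.5 122.3]
0.07 [124.9 114.7 483.5 114.4]
0.065 [130.  110.6 478.3 110.4]
0.06 [134.8 106.7 473.4 106.5]
0.055 [139.3 103.1 468.8 102.9]
0.05 [143.6  99.6 464.4  99.4]
1mm x [135.1 111.  473.1 110.7]
pics/tip1193.png
```

View pics/tip1193.png

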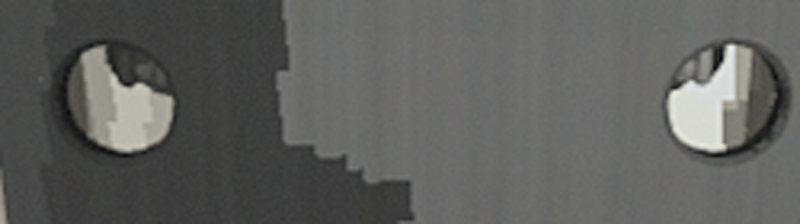

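Run:
```python
from h import *
np.set_printoptions(precision=4,suppress=True)
W=robot.get_image('wrist');S=robot.get_image('scene');T=robot.get_image('top')
cam=np.load('cam_tool.npy')
def TT(p,r):
    M=np.eye(4);M[:3,:3]=R.from_rotvec(r).as_matrix();M[:3,3]=p;return M
def at(p,r):
    d=dict(W);d['extrinsics']=cam@np.linalg.inv(TT(p,r));return d
W1=at([0.4391,-0.0157,0.2613],[-.084,-2.182,2.182]);W2=at([.5654,-.0154,.2612],[-1.570,.066,-.066])
w1=np.array([[273,130],[395,488],[152,487]])/3+[220,30]
w2=np.array([[302,496],[173,153],[431,151]])/3+[220,30]
sc=np.array([[459,86],[322,162],[242,112]])/4+[180,160]
for i,n in enumerate('cba'):
    print(n,tri([(W1,w1[i]),(W2,w2[i])]),tri([(W2,w2[i]),(S,sc[i])]),tri([(W1,w1[i]),(S,sc[i])])[0])
# compare wrist images 1 saved: large zooms
for n,b in (('w1',cv2.imread('pics/w1.png')),('w2',cv2.imread('pics/w2.png'))):
    out=[]
    for c in (w1 if n=='w1' else w2):
        x,y=c.astype(int);out.append(cv2.resize(b[y-14:y+16,x-15:x+15],None,fx=8,fy=8,interpolation=cv2.INTER_NEAREST))
    cv2.imwrite(f'pics/{n}posts.png',np.hstack(out));print([(c.astype(int)-[15,14]).tolist() for c in (w1 if n=='w1' else w2)])
b=cv2.imread('pics/s1z.png');cv2.imwrite('pics/s1zz.png',cv2.resize(b[60:260,200:500],None,fx=2.5,fy=2.5,interpolation=cv2.INTER_NEAREST))
```

```text
c (array([ 0.5627, -0.0156,  0.0192]), [np.float64(0.0004682432399901064), np.float64(0.00046824323999014117)]) (array([ 0.556 , -0.0162,  0.0569]), [np.float64(0.0016384394876688452), np.float64(0.001638439487668927)]) [ 0.5588 -0.0156  0.0564]
b (array([ 0.448 , -0.0462,  0.0459]), [np.float64(0.0006466280188027031), np.float64(0.0006466280188027112)]) (array([ 0.4489, -0.0444,  0.0558]), [np.float64(0.0002471117601917598), np.float64(0.00024711176019175443)]) [ 0.4491 -0.0455  0.056 ]
a (array([0.4548, 0.0331, 0.0488]), [np.float64(0.0008463804941408727), np.float64(0.0008463804941409275)]) (array([0.4542, 0.0319, 0.0581]), [np.float64(0.0011687819845373822), np.float64(0.0011687819845373523)]) [0.4555 0.0335 0.057 ]
[[296, 59], [336, 178], [255, 178]]
[[305, 181], [262, 67], [348, 66]]
```

View pics/w1posts.png

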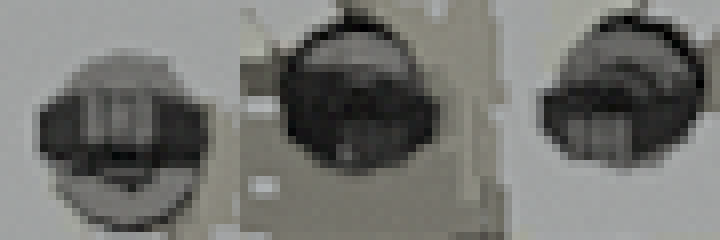

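View pics/w2posts.png

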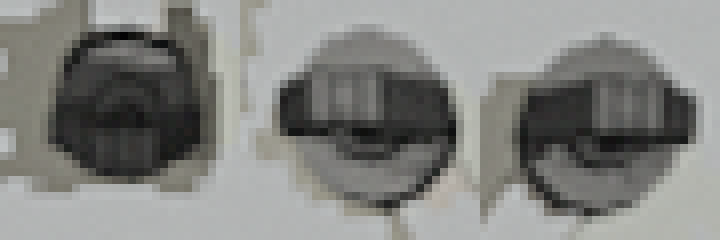

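View pics/s1zz.png

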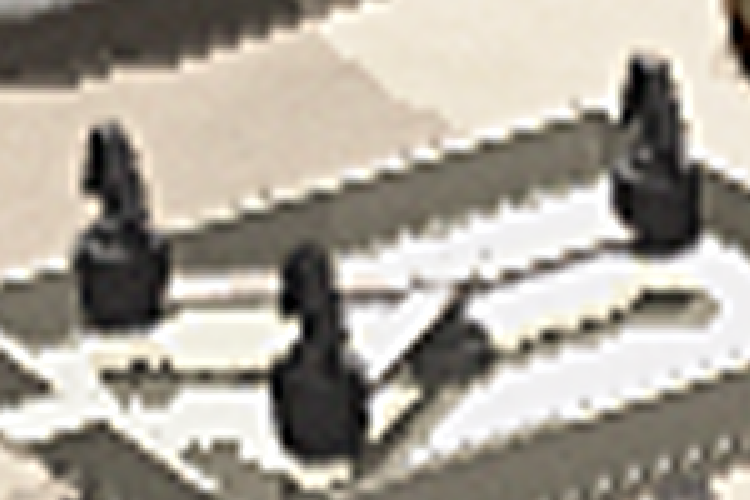

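```bash
cat > tt.py <<'E'
from h import *
np.set_printoptions(precision=4,suppress=True)
W=robot.get_image('wrist');S=robot.get_image('scene')
cam=np.load('cam_tool.npy')
def TT(p,r):
    M=np.eye(4);M[:3,:3]=R.from_rotvec(r).as_matrix();M[:3,3]=p;return M
def at(p,r):
    d=dict(W);d['extrinsics']=cam@np.linalg.inv(TT(p,r));return d
W1=at([0.4391,-0.0157,0.2613],[-.084,-2.182,2.182]);W2=at([.5654,-.0154,.2612],[-1.570,.066,-.066])
w1=np.array([[310.75,71.5],[351.6,196.5],[269.75,196.2]])
w2=np.array([[321,199.2],[275.1,78],[366.5,77.5]])
sc=np.array([[459,88],[322,164],[242,114]])/4+[180,160]
H=np.array([[54,0],[-54,-40],[-54,40]])/1e3
def fit(A):
    m=H-H.mean(0);q=A-A.mean(0)
    th=np.arctan2((m[:,0]*q[:,1]-m[:,1]*q[:,0]).sum(),(m*q).sum())
    Rm=np.array([[np.cos(th),-np.sin(th)],[np.sin(th),np.cos(th)]]);o=A.mean(0)-Rm@H.mean(0)
    return o,np.degrees(th),(A-o-H@Rm.T)*1e3
A=[]
for i,n in enumerate('cba'):
    p=tri([(W1,w1[i]),(W2,w2[i])]);A.append(p[0][:2]);print(n,p,tri([(W1,w1[i]),(W2,w2[i]),(S,sc[i])]))
print(fit(np.array(A)))
for z in (.050,.055,.060,.065,.07):
    print(z,'W1',fit(np.array([atz(W1,u,z)[:2] for u in w1]))[:2],'W2',fit(np.array([atz(W2,u,z)[:2] for u in w2]))[:2],'S',fit(np.array([atz(S,u,z)[:2] for u in sc]))[:2])
E
python3 tt.py
```

```text
c (array([ 0.5622, -0.0155,  0.0404]), [np.float64(0.00011693135642525881), np.float64(0.0001169313564252261)]) (array([ 0.5595, -0.0153,  0.0549]), [np.float64(0.0011580670567719828), np.float64(0.0005972576681225054), np.float64(0.0006574025229728187)])
b (array([ 0.447 , -0.0458,  0.0605]), [np.float64(0.0002421399740690631), np.float64(0.00024213997406910453)]) (array([ 0.4465, -0.0464,  0.0561]), [np.float64(0.0006303873928600725), np.float64(0.00015775223356494163), np.float64(0.0005570324238104061)])
a (array([0.4531, 0.0338, 0.0583]), [np.float64(3.828532148469985e-06), np.float64(3.828532148458504e-06)]) (array([0.4532, 0.0338, 0.0569]), [np.float64(0.0003942070837228989), np.float64(0.00023970664021289454), np.float64(0.0006294805199151183)])
(array([ 0.5054, -0.0107]), np.float64(-4.717682623801306), array([[ 2.9677, -0.4136],
       [-1.2493,  0.2899],
       [-1.7184,  0.1237]]))
0.05 W1 (array([ 0.5037, -0.0105]), np.float64(-4.9406291896324825)) W2 (array([ 0.5041, -0.0108]), np.float64(-4.718980594608342)) S (array([0.5124, 0.0005]), np.float64(-5.788307379019263))
0.055 W1 (array([ 0.5043, -0.0107]), np.float64(-4.940629189632493)) W2 (array([ 0.504 , -0.0108]), np.float64(-4.718980594608337)) S (array([ 0.5056, -0.0094]), np.float64(-5.788307379019256))
0.06 W1 (array([ 0.5048, -0.0108]), np.float64(-4.940629189632491)) W2 (array([ 0.5039, -0.0108]), np.float64(-4.718980594608339)) S (array([ 0.4988, -0.0193]), np.float64(-5.788307379019221))
0.065 W1 (array([ 0.5053, -0.011 ]), np.float64(-4.94062918963248)) W2 (array([ 0.5039, -0.0107]), np.float64(-4.718980594608333)) S (array([ 0.4921, -0.0292]), np.float64(-5.78830737901927))
0.07 W1 (array([ 0.5058, -0.0112]), np.float64(-4.940629189632488)) W2 (array([ 0.5038, -0.0107]), np.float64(-4.718980594608348)) S (array([ 0.4853, -0.0391]), np.float64(-5.78830737901926))
```

play_rows --plan '[{"translation": [-0.7,-0.2,-6],"angular": [0,0,0.1],"jaw": 1},{"translation": [-0.7,-0.2,-11],"angular": [0,0,0.1],"jaw": 1},{"translation": [-0.7,-0.2,-14],"angular": [0,0,0.1],"jaw": 1},{"translation": [-0.7,-0.2,-14],"angular": [0,0,0.1],"jaw": 1},{"translation": [-0.7,-0.2,-14],"angular": [0,0,0.1],"jaw": 1}]'

```text
clock: 12.6
eef_pos: [0.5051, -0.0108, 0.0728]
tool_rot: [-1.569, 0.069, -0.068]
force: [-0.2, -0.1, -1.3]
opening: 0.127
```

```bash
python3 look.py 9; python3 tip.py; mv pics/tip12*.png pics/tipA.png
```

```text
12.6 [ 0.5051 -0.0108  0.0728] [-0.219  -0.0776 -1.2979] 0.12687398155383695 [ 0.0207 -0.029  -0.0074]
85.01214729445418 [-0.0004  0.0002 -1.    ]
0.0649 [115.2 122.5 493.5 122.2]
0.07 [109.  127.4 499.8 127.2]
0.065 [115.  122.6 493.6 122.3]
0.06 [120.7 118.1 487.9 117.8]
0.055 [126.  113.8 482.4 113.5]
0.05 [131.  109.7 477.3 109.5]
1mm x [121.  122.6 487.5 122.3]
```

View pics/tipA.png

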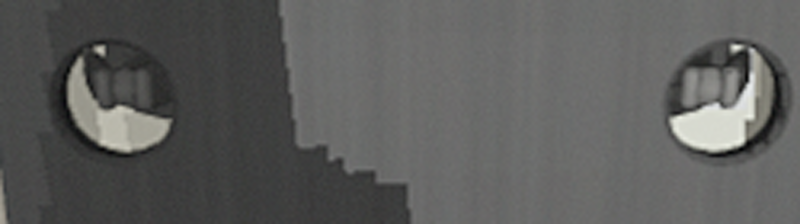

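View pics/s9.png

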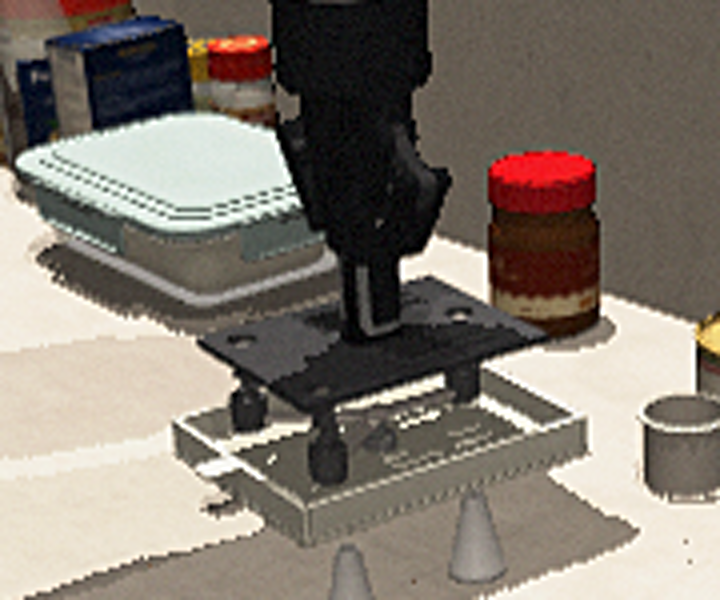

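play_rows --plan '[{"translation": [-0.2,0,-2],"angular": [0,0,0],"jaw": 1},{"translation": [-0.2,0,-4],"angular": [0,0,0],"jaw": 1},{"translation": [-0.2,0,-6],"angular": [0,0,0],"jaw": 1},{"translation": [-0.2,0,-8],"angular": [0,0,0],"jaw": 1},{"translation": [-0.2,0,-8],"angular": [0,0,0],"jaw": 1}]'

```text
clock: 13.17
eef_pos: [0.5049, -0.0108, 0.0647]
tool_rot: [-1.57, 0.068, -0.068]
force: [-0.3, 0.5, -2.1]
opening: 0.129
```

```bash
python3 look.py 10
```

```text
13.1667 [ 0.5049 -0.0108  0.0647] [-0.3352  0.5016 -2.052 ] 0.12934011737766934 [-0.034   0.0252  0.0204]
85.01613684360291 [-0.0002  0.0002 -1.    ]
```

View pics/w10.png

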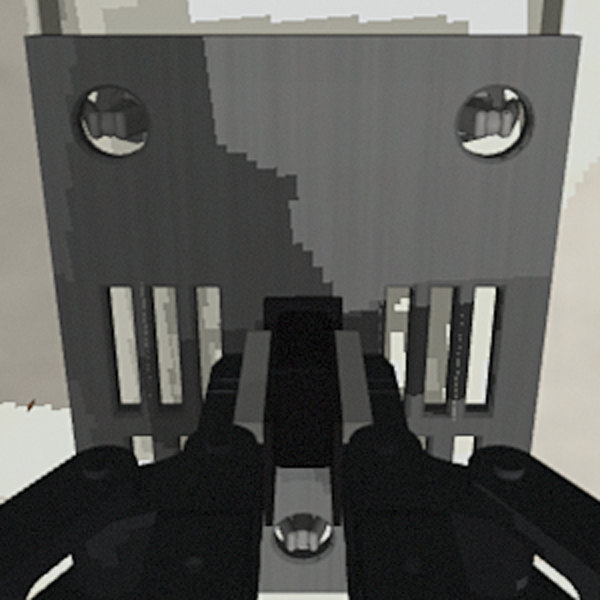

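View pics/s10.png

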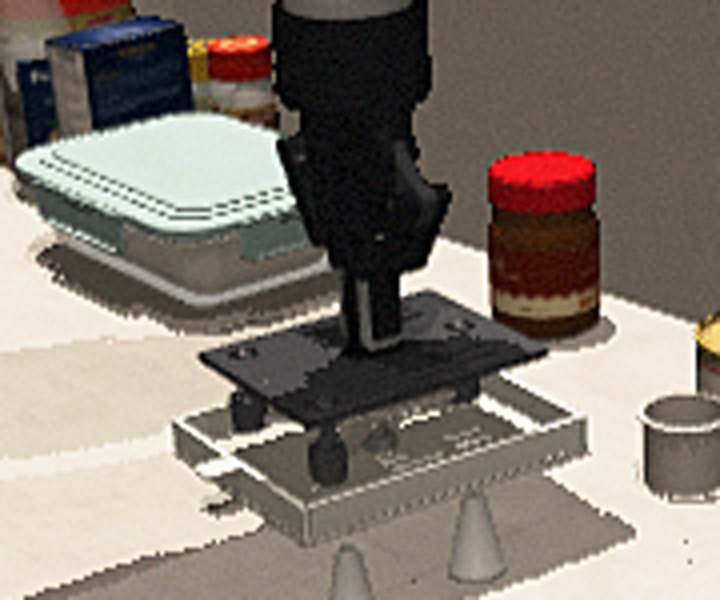

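play_rows --plan '[{"translation": [0,0,-1],"angular": [0,0,0],"jaw": 1},{"translation": [0,0,-2],"angular": [0,0,0],"jaw": 1},{"translation": [0,0,-3],"angular": [0,0,0],"jaw": 1},{"translation": [0,0,-4],"angular": [0,0,0],"jaw": 1},{"translation": [0,0,-4],"angular": [0,0,0],"jaw": 1}]'

```text
clock: 13.68
eef_pos: [0.505, -0.0109, 0.0609]
tool_rot: [-1.57, 0.068, -0.068]
force: [0.8, -0.5, -0.8]
opening: 0.125
```

play_rows --plan '[{"translation": [0,0,-1],"angular": [0,0,0],"jaw": 1},{"translation": [0,0,-2],"angular": [0,0,0],"jaw": 1},{"translation": [0,0,-3],"angular": [0,0,0],"jaw": 1},{"translation": [0,0,-3],"angular": [0,0,0],"jaw": 1}]'

```text
clock: 14.02
eef_pos: [0.5053, -0.011, 0.0579]
tool_rot: [-1.57, 0.068, -0.069]
force: [1.0, -0.9, 0.9]
opening: 0.127
```

```bash
python3 look.py 11
```

```text
14.0167 [ 0.5053 -0.011   0.0579] [ 0.9729 -0.9373  0.9247] 0.1267292448805957 [-0.2283 -0.1908  0.0685]
85.01090683759759 [ 0.0006 -0.0001 -1.    ]
```

View pics/w11.png

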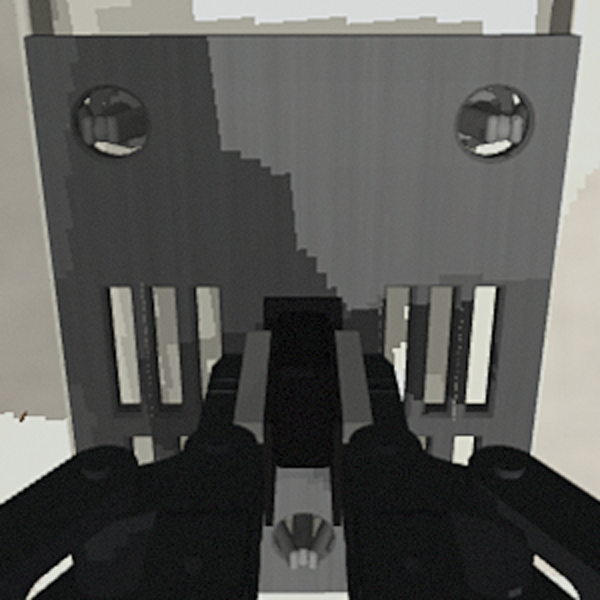

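View pics/s11.png

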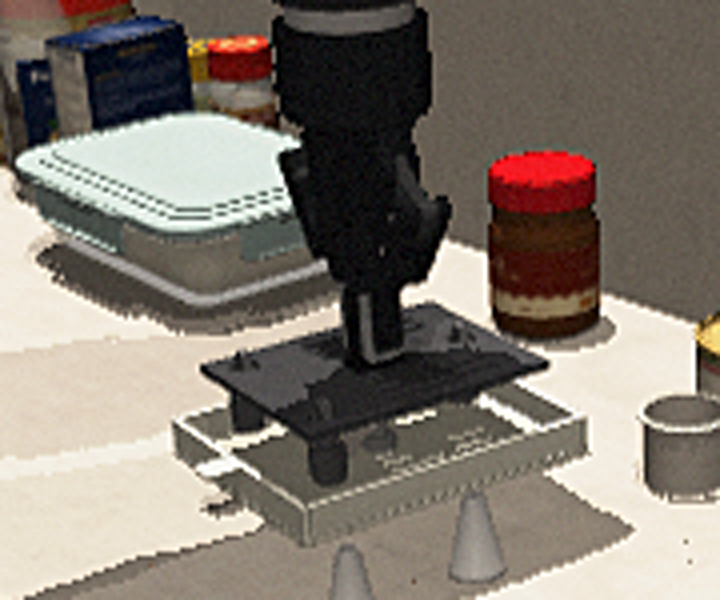

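play_rows --plan '[{"translation": [0.6,-0.5,-0.5],"angular": [0,0,0],"jaw": 1},{"translation": [0.6,-0.5,-1],"angular": [0,0,0],"jaw": 1},{"translation": [0.6,-0.5,-1.5],"angular": [0,0,0],"jaw": 1},{"translation": [0.6,-0.5,-1.5],"angular": [0,0,0],"jaw": 1}]'

```text
clock: 14.45
eef_pos: [0.5059, -0.0113, 0.0565]
tool_rot: [-1.57, 0.068, -0.069]
force: [-0.4, -0.2, 3.2]
opening: 0.126
```

```bash
cat > st.py <<'E'
from h import *
np.set_printoptions(precision=4,suppress=True)
s=robot.get_state();print(s['clock'],s['eef_pos'],s['force'],s['opening'],s['wrist_torque'],R.from_rotvec(s['tool_rot']).as_matrix()[:,1])
E
python3 st.py
```

```text
14.45 [ 0.5059 -0.0113  0.0565] [-0.441  -0.1573  3.2134] 0.12623785684559394 [0.0397 0.0723 0.0622] [ 0.0005  0.0001 -1.    ]
```

play_rows --plan '[{"translation": [0,0,-0.5],"angular": [0,0,0],"jaw": 1},{"translation": [0,0,-1],"angular": [0,0,0],"jaw": 1},{"translation": [0,0,-1],"angular": [0,0,0],"jaw": 1}]'

```text
clock: 14.7
eef_pos: [0.506, -0.0113, 0.0556]
tool_rot: [-1.569, 0.068, -0.069]
force: [-0.7, -0.4, 3.9]
opening: 0.124
```

```bash
python3 st.py
```

```text
14.7 [ 0.506  -0.0113  0.0556] [-0.7497 -0.3812  3.8674] 0.12427342626441368 [0.0113 0.2502 0.0579] [ 0.0007  0.0002 -1.    ]
```

play_rows --plan '[{"translation": [-0.2,0,-0.5],"angular": [0,0,0],"jaw": 1},{"translation": [-0.2,0,-1],"angular": [0,0,0],"jaw": 1},{"translation": [-0.2,0,-1],"angular": [0,0,0],"jaw": 1}]'

```text
clock: 14.95
eef_pos: [0.5059, -0.0113, 0.0547]
tool_rot: [-1.569, 0.067, -0.069]
force: [-1.0, -0.1, 3.6]
opening: 0.13
```

play_rows --plan '[{"translation": [0,0,-0.5],"angular": [0,0,0],"jaw": 1},{"translation": [0,0,-1],"angular": [0,0,0],"jaw": 1},{"translation": [0,0,-1],"angular": [0,0,0],"jaw": 1}]'

```text
clock: 15.2
eef_pos: [0.5057, -0.0112, 0.0534]
tool_rot: [-1.569, 0.068, -0.069]
force: [0.4, -0.5, -4.8]
opening: 0.129
```

```bash
python3 st.py
```

```text
15.2 [ 0.5057 -0.0112  0.0534] [ 0.4461 -0.5234 -4.7842] 0.12865651424965038 [-0.0808 -0.222   0.0771] [ 0.0007  0.0004 -1.    ]
```

play_rows --plan '[{"translation": [0,0,-0.5],"angular": [0,0,0],"jaw": 1},{"translation": [0,0,-0.5],"angular": [0,0,0],"jaw": 1}]'

```text
clock: 15.37
eef_pos: [0.5056, -0.0112, 0.0527]
tool_rot: [-1.569, 0.068, -0.069]
force: [0.8, 0.7, -2.8]
opening: 0.125
```

```bash
python3 look.py 12
```

```text
15.3667 [ 0.5056 -0.0112  0.0527] [ 0.7843  0.7039 -2.8048] 0.12469670009723452 [-0.0436 -0.1699 -0.0051]
85.01927970782396 [ 0.0004  0.0005 -1.    ]
```

View pics/w12.png

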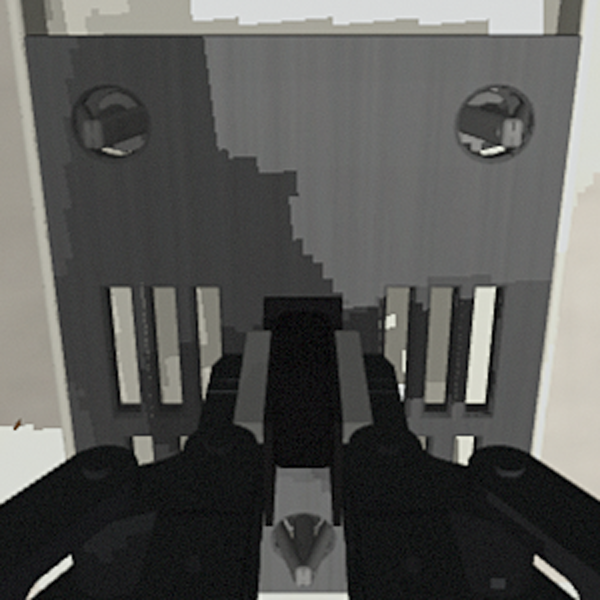

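View pics/s12.png

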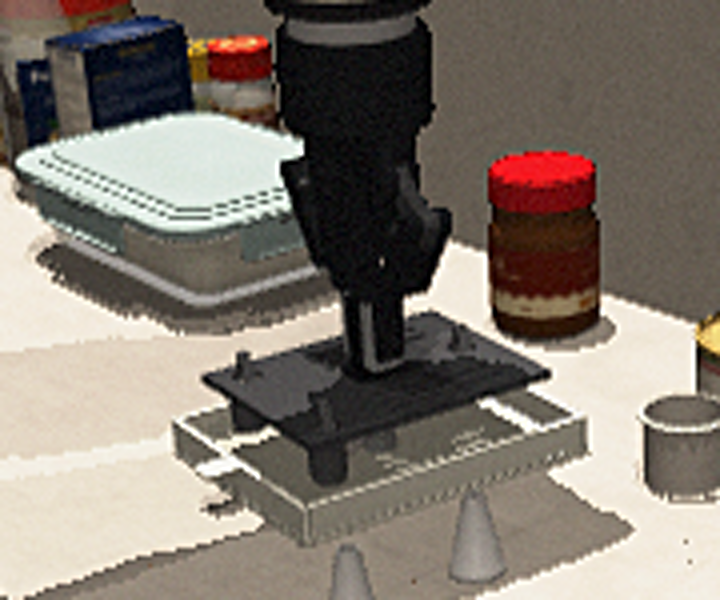

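play_rows --plan '[{"translation": [0,0,-0.5],"angular": [0,0,0],"jaw": 1},{"translation": [0,0,-1],"angular": [0,0,0],"jaw": 1},{"translation": [0,0,-1],"angular": [0,0,0],"jaw": 1}]'

```text
clock: 15.72
eef_pos: [0.5056, -0.0112, 0.0516]
tool_rot: [-1.569, 0.068, -0.068]
force: [1.2, -0.3, -1.7]
opening: 0.125
```

```bash
python3 st.py
```

```text
15.7167 [ 0.5056 -0.0112  0.0516] [ 1.1541 -0.291  -1.7161] 0.12469230174540434 [-0.0954 -0.1995  0.0209] [ 0.0003  0.0005 -1.    ]
```

play_rows --plan '[{"translation": [0.3,0,-0.5],"angular": [0,0,0],"jaw": 1},{"translation": [0.3,0,-1],"angular": [0,0,0],"jaw": 1},{"translation": [0.3,0,-1],"angular": [0,0,0],"jaw": 1}]'

```text
clock: 15.97
eef_pos: [0.5058, -0.0112, 0.0505]
tool_rot: [-1.569, 0.068, -0.068]
force: [0.8, -0.1, -3.4]
opening: 0.128
```

play_rows --plan '[{"translation": [0,0,-0.5],"angular": [0,0,0],"jaw": 1},{"translation": [0,0,-1],"angular": [0,0,0],"jaw": 1},{"translation": [0,0,-1],"angular": [0,0,0],"jaw": 1}]'

```text
clock: 16.22
eef_pos: [0.5058, -0.0112, 0.0494]
tool_rot: [-1.569, 0.068, -0.068]
force: [1.4, 0.1, -2.3]
opening: 0.123
```

```bash
python3 st.py
```

```text
16.2167 [ 0.5058 -0.0112  0.0494] [ 1.3508  0.1096 -2.2644] 0.1227051888065694 [-0.0484 -0.0352  0.0599] [ 0.      0.0006 -1.    ]
```

play_rows --plan '[{"translation": [0.3,0,-0.5],"angular": [0,0,0],"jaw": 1},{"translation": [0.3,0,-1],"angular": [0,0,0],"jaw": 1},{"translation": [0.3,0,-1],"angular": [0,0,0],"jaw": 1}]'

```text
clock: 16.47
eef_pos: [0.5058, -0.0111, 0.048]
tool_rot: [-1.569, 0.069, -0.068]
force: [-0.5, 1.1, -5.2]
opening: 0.124
```

play_rows --plan '[{"translation": [0,0,-0.5],"angular": [0,0,0],"jaw": 1},{"translation": [0,0,-1],"angular": [0,0,0],"jaw": 1},{"translation": [0,0,-1],"angular": [0,0,0],"jaw": 1}]'

```text
clock: 16.72
eef_pos: [0.5058, -0.0111, 0.047]
tool_rot: [-1.569, 0.069, -0.068]
force: [-0.6, 0.1, -1.8]
opening: 0.128
```

```bash
python3 look.py 13
```

```text
16.7167 [ 0.5058 -0.0111  0.047 ] [-0.5725  0.1157 -1.8439] 0.12761565245608367 [-0.0143 -0.0244  0.0206]
85.0186345287424 [-0.0006  0.0008 -1.    ]
```

View pics/w13.png

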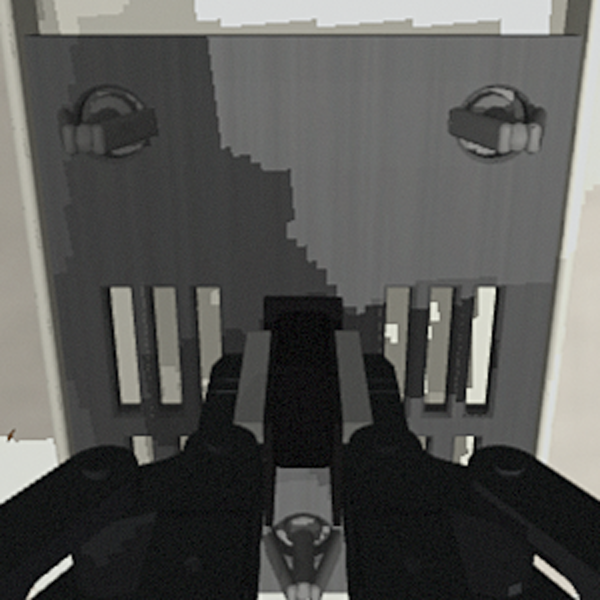

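View pics/s13.png

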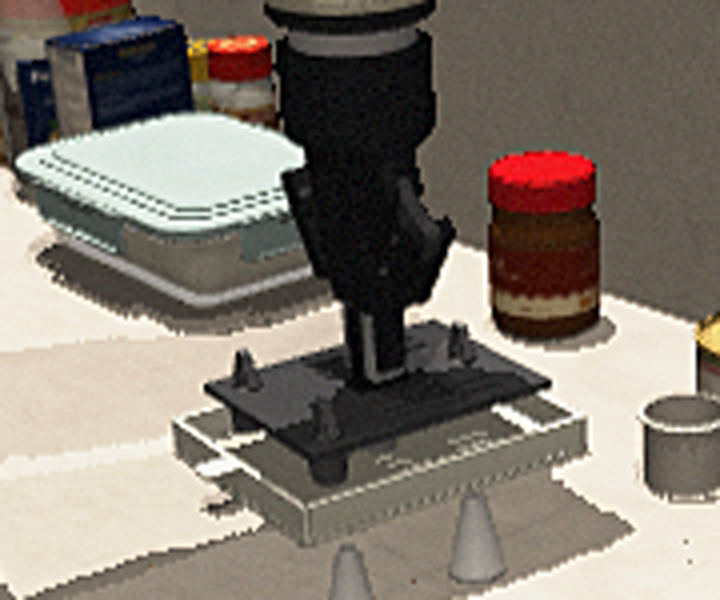

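play_rows --plan '[{"translation": [0,0,-0.4],"angular": [0,0,0],"jaw": 1},{"translation": [0,0,-0.4],"angular": [0,0,0],"jaw": 1}]'

```text
clock: 16.98
eef_pos: [0.506, -0.0111, 0.0467]
tool_rot: [-1.569, 0.069, -0.068]
force: [-0.2, 0.2, -0.4]
opening: 0.124
```

play_rows --plan '[{"translation": [0,0,-0.4],"angular": [0,0,0],"jaw": 1},{"translation": [0,0,-0.4],"angular": [0,0,0],"jaw": 1}]'

```text
clock: 17.15
eef_pos: [0.506, -0.0111, 0.0466]
tool_rot: [-1.569, 0.068, -0.068]
force: [-1.9, 0.5, 4.3]
opening: 0.126
```

play_rows --plan '[{"translation": [0,0,-0.4],"angular": [0,0,0],"jaw": 1},{"translation": [0,0,-0.4],"angular": [0,0,0],"jaw": 1}]'

```text
clock: 17.32
eef_pos: [0.506, -0.0111, 0.0465]
tool_rot: [-1.569, 0.068, -0.068]
force: [-2.3, 0.6, 6.9]
opening: 0.122
```

```bash
python3 st.py
```

```text
17.3167 [ 0.506  -0.0111  0.0465] [-2.3487  0.6183  6.9059] 0.1217979364717796 [ 0.0978  0.5411 -0.0508] [ 0.0003  0.0005 -1.    ]
```

play_rows --plan '[{"translation": [0,0,0],"angular": [0,0,0],"jaw": 1},{"translation": [0,0,0],"angular": [0,0,0],"jaw": 0.5},{"translation": [0,0,0],"angular": [0,0,0],"jaw": 0.5},{"translation": [0,0,0],"angular": [0,0,0],"jaw": 0.5},{"translation": [0,0,0],"angular": [0,0,0],"jaw": 0.5}]'

```text
clock: 17.73
eef_pos: [0.5061, -0.0111, 0.0465]
tool_rot: [-1.569, 0.068, -0.068]
force: [1.1, -0.7, -0.8]
opening: 0.505
```

```bash
python3 look.py 14
```

```text
17.7333 [ 0.5061 -0.0111  0.0465] [ 1.1162 -0.6781 -0.8389] 0.5051238433296096 [-0.0036  0.0291 -0.0158]
85.02191354467115 [ 0.0003  0.0006 -1.    ]
```

View pics/w14.png

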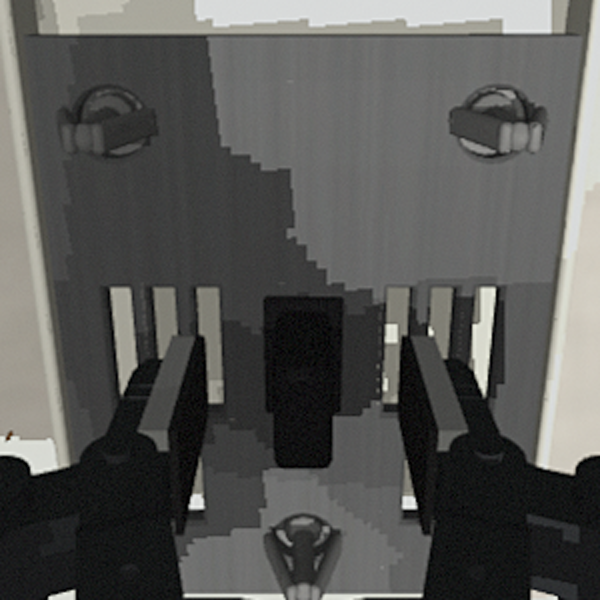

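View pics/s14.png

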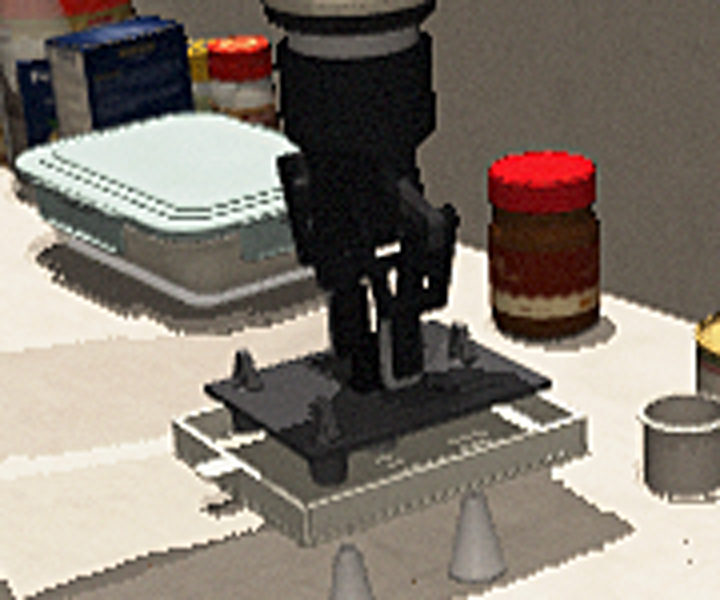

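play_rows --plan '[{"translation": [0,0,10],"angular": [0,0,0],"jaw": 0.5},{"translation": [0,0,30],"angular": [0,0,0],"jaw": 0.5},{"translation": [0,0,55],"angular": [0,0,0],"jaw": 0.5},{"translation": [15,-1,65],"angular": [0,0,0],"jaw": 1},{"translation": [40.6,-3.5,70],"angular": [0,0,0],"jaw": 1},{"translation": [40.6,-3.5,70],"angular": [0,0,0],"jaw": 1},{"translation": [40.6,-3.5,70],"angular": [0,0,0],"jaw": 1},{"translation": [40.6,-3.5,70],"angular": [0,0,0],"jaw": 1}]' --force 40

```text
clock: 18.5
eef_pos: [0.5461, -0.0145, 0.116]
tool_rot: [-1.569, 0.069, -0.068]
force: [0.1, -0.5, -0.9]
opening: -0.0
```

```bash
python3 look.py 15
python3 - <<'E'
from h import *
W=robot.get_image('wrist');save(W,'w15f')
E
```

```text
18.5 [ 0.5461 -0.0145  0.116 ] [ 0.1181 -0.4527 -0.8719] -0.00044279256543618416 [-0.0136 -0.0162 -0.001 ]
85.02628686618625 [-0.0008  0.0007 -1.    ]
```

View pics/w15f.png

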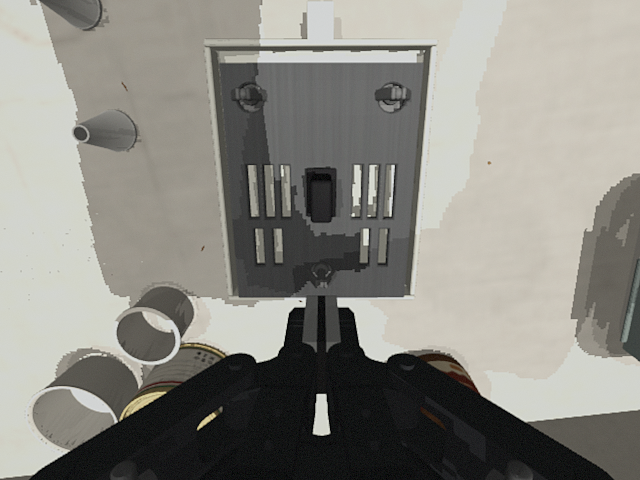

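View pics/s15.png

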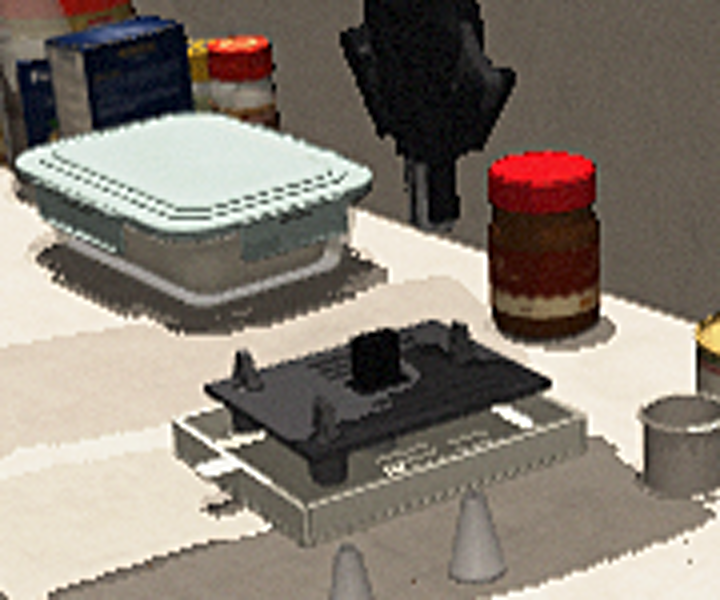

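Run:
```python
import cv2,numpy as np
b=cv2.imread('pics/w15f.png')
o=[cv2.resize(b[y-20:y+20,x-22:x+22],None,fx=5.5,fy=5.5,interpolation=cv2.INTER_CUBIC) for x,y in [(249,97),(392,96),(321,273)]]
cv2.imwrite('pics/w15z.png',np.hstack(o))
```

View pics/w15z.png

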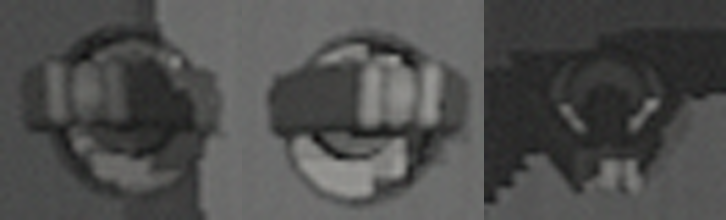

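play_rows --plan '[{"translation": [-9.4,0.7,-10],"angular": [0,0,0],"jaw": 1},{"translation": [-9.4,0.7,-30],"angular": [0,0,0],"jaw": 1},{"translation": [-9.4,0.7,-48],"angular": [0,0,0],"jaw": 1},{"translation": [-9.4,0.7,-60],"angular": [0,0,0],"jaw": 1},{"translation": [-9.4,0.7,-67],"angular": [0,0,0],"jaw": 1},{"translation": [-9.4,0.7,-71],"angular": [0,0,0],"jaw": 1},{"translation": [-9.4,0.7,-71],"angular": [0,0,0],"jaw": 1},{"translation": [-9.4,0.7,-71],"angular": [0,0,0],"jaw": 1}]'

```text
clock: 19.32
eef_pos: [0.5366, -0.0138, 0.0456]
tool_rot: [-1.569, 0.068, -0.068]
force: [-1.3, 0.4, 0.2]
opening: -0.005
```

```bash
python3 look.py 16
```

```text
19.3167 [ 0.5366 -0.0138  0.0456] [-1.3114  0.4333  0.1649] -0.0045926429149983385 [ 0.0047 -0.0367  0.0212]
85.02428066134804 [-0.0002  0.0006 -1.    ]
```

View pics/s16.png

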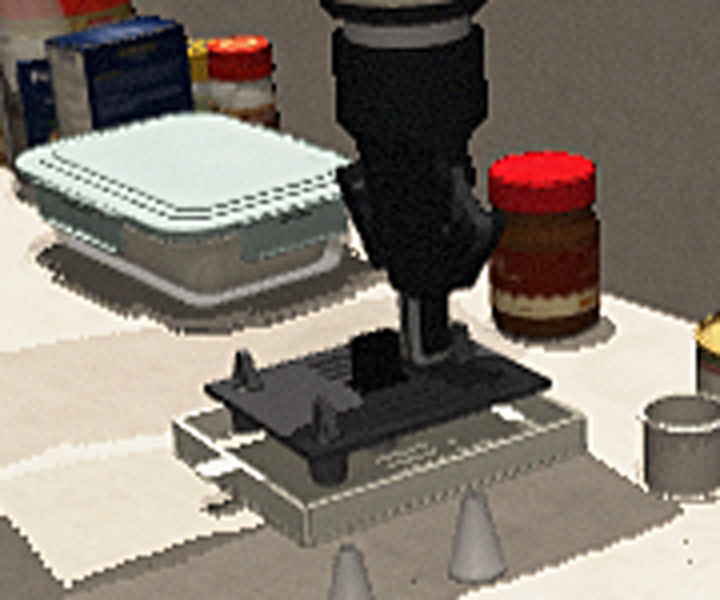

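View pics/w16.png

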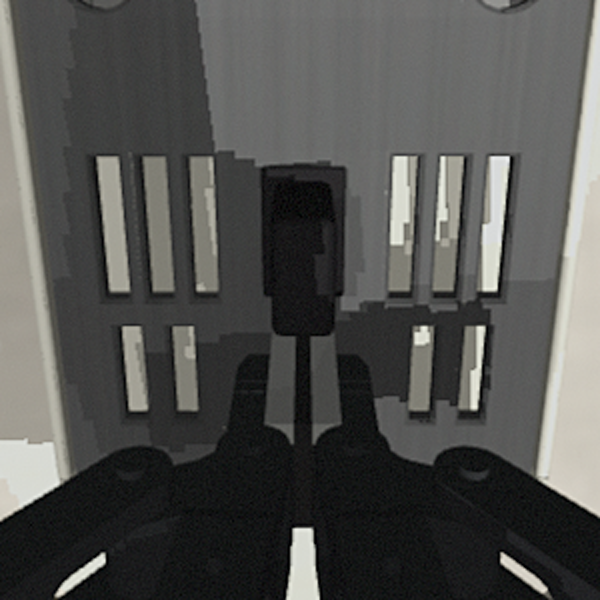

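play_rows --plan '[{"translation": [0,0,-1],"angular": [0,0,0],"jaw": 1},{"translation": [0,0,-2],"angular": [0,0,0],"jaw": 1},{"translation": [0,0,-3],"angular": [0,0,0],"jaw": 1},{"translation": [0,0,-3],"angular": [0,0,0],"jaw": 1}]'

```text
clock: 19.75
eef_pos: [0.5368, -0.0138, 0.0428]
tool_rot: [-1.569, 0.068, -0.068]
force: [-1.1, -0.4, -0.0]
opening: -0.003
```

play_rows --plan '[{"translation": [0,0,-0.5],"angular": [0,0,0],"jaw": 1},{"translation": [0,0,-1],"angular": [0,0,0],"jaw": 1},{"translation": [0,0,-1],"angular": [0,0,0],"jaw": 1}]'

```text
clock: 20.0
eef_pos: [0.5368, -0.0139, 0.0417]
tool_rot: [-1.569, 0.068, -0.068]
force: [0.6, 0.1, -0.4]
opening: -0.001
```

play_rows --plan '[{"translation": [0,0,-0.4],"angular": [0,0,0],"jaw": 1},{"translation": [0,0,-0.4],"angular": [0,0,0],"jaw": 1}]'

```text
clock: 20.17
eef_pos: [0.5367, -0.0139, 0.0412]
tool_rot: [-1.569, 0.068, -0.068]
force: [0.1, -0.3, 0.1]
opening: -0.0
```

play_rows --plan '[{"translation": [0,0,-0.4],"angular": [0,0,0],"jaw": 1},{"translation": [0,0,-0.4],"angular": [0,0,0],"jaw": 1}]'

```text
clock: 20.33
eef_pos: [0.5368, -0.0139, 0.0409]
tool_rot: [-1.569, 0.068, -0.068]
force: [-0.2, 0.0, 1.2]
opening: 0.001
```

play_rows --plan '[{"translation": [0,0,-0.4],"angular": [0,0,0],"jaw": 1},{"translation": [0,0,-0.4],"angular": [0,0,0],"jaw": 1}]'

```text
clock: 20.5
eef_pos: [0.5368, -0.0139, 0.0407]
tool_rot: [-1.569, 0.068, -0.069]
force: [-1.8, 0.2, 6.3]
opening: -0.001
```

play_rows --plan '[{"translation": [0,0,-0.4],"angular": [0,0,0],"jaw": 1},{"translation": [0,0,-0.4],"angular": [0,0,0],"jaw": 1}]'

```text
clock: 20.67
eef_pos: [0.5369, -0.0139, 0.0407]
tool_rot: [-1.569, 0.068, -0.069]
force: [-2.1, -0.3, 7.2]
opening: -0.001
```

play_rows --plan '[{"translation": [0,0,-0.5],"angular": [0,0,0],"jaw": 1},{"translation": [0,0,-0.5],"angular": [0,0,0],"jaw": 1}]'

```text
clock: 20.83
eef_pos: [0.5369, -0.0139, 0.0406]
tool_rot: [-1.569, 0.067, -0.069]
force: [-2.1, 0.5, 9.6]
opening: 0.0
```

```bash
python3 st.py
python3 - <<'E'
import numpy as np
t=np.radians(-4.95);c=np.array([.5059,-.0111])
for p in [(31,0),(-36,26),(-36,-26)]:
    p=np.array(p)/1e3;print(c+[np.cos(t)*p[0]-np.sin(t)*p[1],np.sin(t)*p[0]+np.cos(t)*p[1]])
E
```

```text
20.8333 [ 0.5369 -0.0139  0.0406] [-2.119   0.5499  9.5809] 0.0001321869344818526 [0.1129 0.6992 0.0061] [ 0.0012  0.0003 -1.    ]
[ 0.53678438 -0.01377488]
[0.47227771 0.01790934]
[ 0.46779082 -0.03389672]
```

play_rows --plan '[{"translation": [0,0,15],"angular": [0,0,0],"jaw": 1},{"translation": [0,0,40],"angular": [0,0,0],"jaw": 1},{"translation": [-15,8,48],"angular": [0,0,0],"jaw": 1},{"translation": [-40,20,48],"angular": [0,0,0],"jaw": 1},{"translation": [-64.6,31.8,48],"angular": [0,0,0],"jaw": 1},{"translation": [-64.6,31.8,48],"angular": [0,0,0],"jaw": 1},{"translation": [-64.6,31.8,30],"angular": [0,0,0],"jaw": 1},{"translation": [-64.6,31.8,12],"angular": [0,0,0],"jaw": 1},{"translation": [-64.6,31.8,5],"angular": [0,0,0],"jaw": 1},{"translation": [-64.6,31.8,2.5],"angular": [0,0,0],"jaw": 1},{"translation": [-64.6,31.8,2.5],"angular": [0,0,0],"jaw": 1},{"translation": [-64.6,31.8,2.5],"angular": [0,0,0],"jaw": 1}]'

```text
clock: 21.83
eef_pos: [0.4726, 0.0178, 0.0436]
tool_rot: [-1.569, 0.067, -0.069]
force: [0.1, -0.3, 0.1]
opening: 0.002
```

play_rows --plan '[{"translation": [0,0,-0.5],"angular": [0,0,0],"jaw": 1},{"translation": [0,0,-1],"angular": [0,0,0],"jaw": 1},{"translation": [0,0,-1],"angular": [0,0,0],"jaw": 1}]'

```text
clock: 22.08
eef_pos: [0.473, 0.0178, 0.043]
tool_rot: [-1.569, 0.066, -0.07]
force: [-0.1, -0.0, 0.2]
opening: -0.002
```

play_rows --plan '[{"translation": [0,0,-0.5],"angular": [0,0,0],"jaw": 1},{"translation": [0,0,-0.5],"angular": [0,0,0],"jaw": 1}]'

```text
clock: 22.25
eef_pos: [0.473, 0.0178, 0.0426]
tool_rot: [-1.569, 0.066, -0.07]
force: [0.1, -0.7, 0.3]
opening: -0.002
```

play_rows --plan '[{"translation": [0,0,-0.4],"angular": [0,0,0],"jaw": 1},{"translation": [0,0,-0.4],"angular": [0,0,0],"jaw": 1}]'

```text
clock: 22.42
eef_pos: [0.4731, 0.0177, 0.0422]
tool_rot: [-1.57, 0.066, -0.07]
force: [0.3, -0.2, 0.2]
opening: -0.002
```

play_rows --plan '[{"translation": [0,0,-0.5],"angular": [0,0,0],"jaw": 1},{"translation": [0,0,-1],"angular": [0,0,0],"jaw": 1},{"translation": [0,0,-1],"angular": [0,0,0],"jaw": 1}]'

```text
clock: 22.67
eef_pos: [0.473, 0.0178, 0.0411]
tool_rot: [-1.57, 0.066, -0.07]
force: [-0.2, 0.1, -0.7]
opening: 0.001
```

play_rows --plan '[{"translation": [0,0,-0.4],"angular": [0,0,0],"jaw": 1},{"translation": [0,0,-0.4],"angular": [0,0,0],"jaw": 1}]'

```text
clock: 22.83
eef_pos: [0.473, 0.0178, 0.0408]
tool_rot: [-1.57, 0.066, -0.07]
force: [-0.5, -0.3, 2.6]
opening: -0.003
```

play_rows --plan '[{"translation": [0,0,-0.4],"angular": [0,0,0],"jaw": 1},{"translation": [0,0,-0.4],"angular": [0,0,0],"jaw": 1}]'

```text
clock: 23.0
eef_pos: [0.4731, 0.0178, 0.0406]
tool_rot: [-1.57, 0.066, -0.07]
force: [-2.9, 1.2, 9.1]
opening: 0.006
```

play_rows --plan '[{"translation": [0,0,-0.4],"angular": [0,0,0],"jaw": 1},{"translation": [0,0,-0.4],"angular": [0,0,0],"jaw": 1}]'

```text
clock: 23.17
eef_pos: [0.4731, 0.0178, 0.0406]
tool_rot: [-1.57, 0.066, -0.071]
force: [-2.4, 0.4, 9.9]
opening: -0.001
```

play_rows --plan '[{"translation": [0,0,15],"angular": [0,0,0],"jaw": 1},{"translation": [0,0,35],"angular": [0,0,0],"jaw": 1},{"translation": [-3,-25,40],"angular": [0,0,0],"jaw": 1},{"translation": [-5.3,-51.7,40],"angular": [0,0,0],"jaw": 1},{"translation": [-5.3,-51.7,40],"angular": [0,0,0],"jaw": 1},{"translation": [-5.3,-51.7,25],"angular": [0,0,0],"jaw": 1},{"translation": [-5.3,-51.7,12],"angular": [0,0,0],"jaw": 1},{"translation": [-5.3,-51.7,5],"angular": [0,0,0],"jaw": 1},{"translation": [-5.3,-51.7,2],"angular": [0,0,0],"jaw": 1},{"translation": [-5.3,-51.7,2],"angular": [0,0,0],"jaw": 1},{"translation": [-5.3,-51.7,2],"angular": [0,0,0],"jaw": 1}]'

```text
clock: 24.08
eef_pos: [0.4679, -0.0338, 0.0428]
tool_rot: [-1.57, 0.065, -0.071]
force: [0.5, -0.8, 0.1]
opening: -0.001
```

play_rows --plan '[{"translation": [0,0,-0.5],"angular": [0,0,0],"jaw": 1},{"translation": [0,0,-1],"angular": [0,0,0],"jaw": 1},{"translation": [0,0,-1],"angular": [0,0,0],"jaw": 1}]'

```text
clock: 24.33
eef_pos: [0.4681, -0.0338, 0.0421]
tool_rot: [-1.57, 0.065, -0.071]
force: [-0.2, -0.0, -0.1]
opening: 0.002
```

play_rows --plan '[{"translation": [0,0,-0.5],"angular": [0,0,0],"jaw": 1},{"translation": [0,0,-0.5],"angular": [0,0,0],"jaw": 1}]'

```text
clock: 24.5
eef_pos: [0.4682, -0.0338, 0.0417]
tool_rot: [-1.57, 0.065, -0.071]
force: [-0.6, 1.0, 0.1]
opening: 0.0
```

play_rows --plan '[{"translation": [0,0,-0.4],"angular": [0,0,0],"jaw": 1},{"translation": [0,0,-0.4],"angular": [0,0,0],"jaw": 1}]'

```text
clock: 24.67
eef_pos: [0.4682, -0.0338, 0.0413]
tool_rot: [-1.57, 0.065, -0.071]
force: [0.5, 0.1, 0.2]
opening: -0.001
```

play_rows --plan '[{"translation": [0,0,-0.5],"angular": [0,0,0],"jaw": 1},{"translation": [0,0,-0.5],"angular": [0,0,0],"jaw": 1}]'

```text
clock: 24.83
eef_pos: [0.4682, -0.0338, 0.0409]
tool_rot: [-1.57, 0.065, -0.071]
force: [-0.5, 0.8, 1.7]
opening: 0.0
```

play_rows --plan '[{"translation": [0,0,-0.4],"angular": [0,0,0],"jaw": 1},{"translation": [0,0,-0.4],"angular": [0,0,0],"jaw": 1}]'

```text
clock: 25.0
eef_pos: [0.4682, -0.0338, 0.0406]
tool_rot: [-1.57, 0.065, -0.071]
force: [-1.4, 0.3, 6.6]
opening: -0.001
```

play_rows --plan '[{"translation": [0,0,-0.4],"angular": [0,0,0],"jaw": 1},{"translation": [0,0,-0.4],"angular": [0,0,0],"jaw": 1}]'

```text
clock: 25.17
eef_pos: [0.4683, -0.0338, 0.0406]
tool_rot: [-1.57, 0.064, -0.072]
force: [-2.9, 0.5, 10.4]
opening: -0.003
```

play_rows --plan '[{"translation": [0,0,10],"angular": [0,0,0],"jaw": 1},{"translation": [0,0,35],"angular": [0,0,0],"jaw": 1},{"translation": [0,0,70],"angular": [0,0,0],"jaw": 1},{"translation": [40,10,100],"angular": [0,0,0],"jaw": 1},{"translation": [80,20,130],"angular": [0,0,0],"jaw": 1},{"translation": [100,22,140],"angular": [0,0,0],"jaw": 1},{"translation": [100,22,140],"angular": [0,0,0],"jaw": 1},{"translation": [100,22,140],"angular": [0,0,0],"jaw": 1}]'

```text
clock: 25.83
eef_pos: [0.5701, -0.0116, 0.181]
tool_rot: [-1.57, 0.062, -0.072]
force: [-0.4, 0.6, -0.7]
opening: 0.001
```

```bash
python3 look.py 20
python3 - <<'E'
from h import *
W=robot.get_image('wrist');cv2.imwrite('pics/w20f.png',cv2.resize(W['pixels'][0:300,170:470],None,fx=2,fy=2,interpolation=cv2.INTER_CUBIC)[:,:,::-1])
save(robot.get_image('top'),'t20')
E
```

```text
25.8333 [ 0.5701 -0.0116  0.181 ] [-0.3549  0.5822 -0.7211] 0.001124090703456371 [-0.0064  0.0187  0.0324]
85.09586879630541 [ 0.0065 -0.0008 -1.    ]
```

View pics/w20f.png

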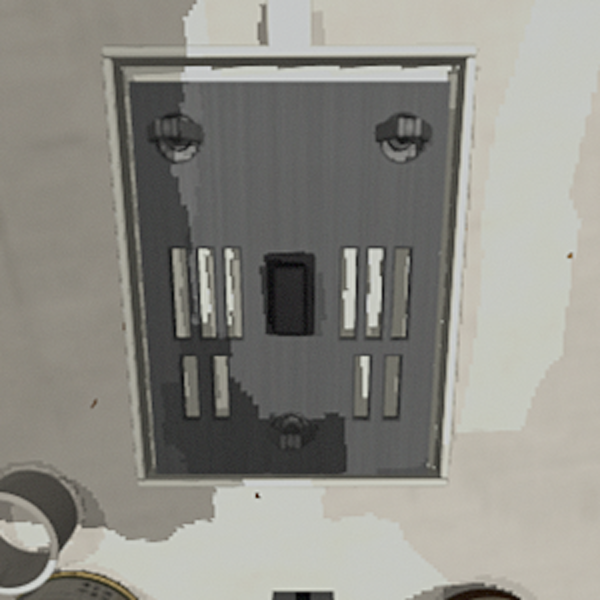

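View pics/s20.png

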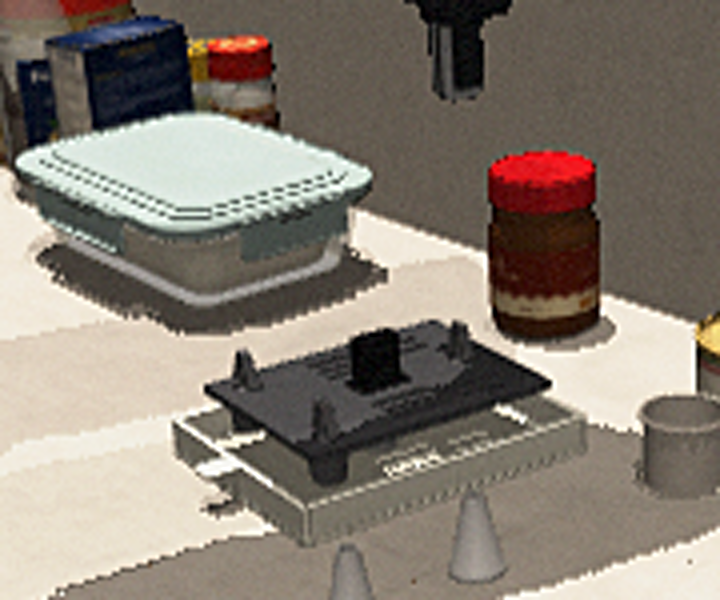

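View pics/t20.png

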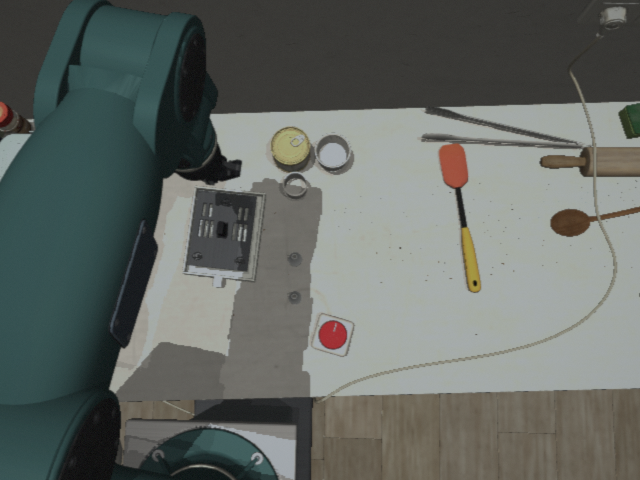

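The picture shows all three barb pairs spread above the plate, at (175,132), (403,132) and (290,430). The plate is level, the bystanders are where they were, and the arm is clear, so I am handing in.

```bash
python3 -c "
from bench import robot
print(robot.hand_in())"
```

```text
the job is handed in; nothing more can be done
None
```

The drain plate is on the drip pan with its two-hole end on the two-post end. It is pressed down past the barbs, and I handed the job in at about 26 s of the 58 s allowed.

I gripped the plate by its tab, lined it up over the posts with the wrist camera and lowered it level. The push needed was about 5 N. The barbs sprang clear with the plate's underside about 37 mm above the worktop, and it met the rigid stop about 1 mm lower. I then released it and pressed beside each post in turn with the fingers shut.

**Last checks:**
- **Seating:** at all three points the plate was rigid at the same height, with first contact at 40.8 to 40.9 mm, and nothing gave under about 10 N. The highest push I read was about 11 N, well under 20 N.
- **Pictures:** barbs stand out above the plate on all three posts. The two at the two-post end are clear. The lone post is in shadow, so there I rely more on the firm stop I felt.
- **Surroundings:** the bystanders stand where they were, and the arm touches nothing.

**Readings that disagreed:**
- **Pan position:** the scene camera put the pan several mm away from where the wrist camera did. I went by the wrist camera and corrected by about half a millimetre from the sideways force felt.
- **Force at the stop:** readings there showed about 2 to 3 N sideways and, in the two I checked, 0.5 to 0.7 N m about y. This appeared both when gripping the tab and when pressing on the lone-post side, so I took it to come from the arm rather than from an uneven seat.

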